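Load the plate shaker and lock it

ROBOT

A 6-joint arm with a two-finger parallel gripper is mounted at the origin on the work surface. World frame = base frame: x ahead of the robot, y to its left, z up, the work surface at z = 0. Lengths are in mm, angles in degrees, forces in N, time in s.
With the tool pointing down it reaches from about 300 to 850 mm from the base axis. Payload 4.2 kg.
Tool frame: the origin (TCP) lies on the centre line of the jaws, within the pads' length; the fingertips stand 14 mm ahead of it and the grasp point (between the pads) lies 5 mm behind it; z points along the fingers, y is the line along which they close (so a half turn about z gives the same grasp; the last joint's range is limited). The gripper opens to 91 mm and grips with 3 to 60 N. Pads are 32 mm wide; open, the fingers measure 118 mm over their backs; the gripper's body (76 mm by 178 mm) begins 60 mm behind the grasp point.
Start: joints at [63.312, 18.312, 89.639, -0, 72.044, -1.146], TCP at [247.932, 518.817, 227.976] pointing down, gripper open.
Joint ranges: [-177.97, 177.97], [-48.28, 115.42], [12.27, 149.76], [-77.06, 257.06], [2.81, 150.46], [-146.56, 146.56]. Speed limits (degrees/s): [147.25, 147.25, 180, 180, 180, 180].

INTERFACE

Orientations are given as [roll, pitch, yaw] about the fixed x, y, z axes, in that order (R = Rz(yaw) Ry(pitch) Rx(roll)).
In Python, from workcell import * gives the robot as it stands. The module is installed in compiled form; this text tells all that it offers.
- The arm moves only by the shell command python3 -m crank 'ROWS' [FORCE]. ROWS is JSON, a list of rows, each an object of numbers: "grip": the finger opening in m, from 0 to 0.0912; "x", "y", "z": the shift along the tool's x, y, z in m; "yaw": the turn about the tool's z in rad. In form: [{"grip": .., "x": .., "y": .., "z": .., "yaw": ..}, ...]. A call has exactly 5 rows; each row is the pose to reach, as a shift and turn from the pose commanded when the call began, along the tool's axes at that moment; what a row does not reach only later rows make up. A row lasts 1/12 s, in which the tool goes at most 41.7 mm and 7.16 degrees, less where a joint would pass 70% of its speed; a pose out of reach is approached as far as the arm can. A call with a gripper value outside its range is refused whole. The fingers move at their own pace and stop on an object; FORCE is the grip in N (left out, the last holds). Time passes only in rows, so rows that repeat a pose let the fingers close, or fill a call up. It gives the time, the measured TCP pose, the force, the opening and the grip force at its end, in the units of the state.
- state(): the state, without advancing time (a new reading comes with each control period).
- grab_frame(name): name is "side" or "top"; returns the picture (400x640x3 uint8, red, green, blue); there is no depth.
- camera_model(name): a dict with "intrinsics" (3x3 intrinsics, pixels), "R" (3x3) and "t" (3): a world point X has camera coordinates R X + t. Camera axes: x right, y down, z forward; pixel columns grow to the right and rows downward; lengths in mm; the calibration is good to about 2 mm. A picture is of the moment at which its call begins. camera_model takes no time and is no camera call.
- job_done(): hands the job in; it is judged then, once.
The state is a dict: "time_s": time; "qpos": joint angles; "qvel": joint speeds; "effort": joint torques, N m; "ee_pos": TCP position; "ee_rot": TCP orientation; "force": force on the tool from outside, world axes, zero at the start; "torque": the same for the moment, N m; "gripper_width": finger opening in mm; "gripper_force": force on a finger pad.
Only numpy, scipy, OpenCV 4.12 (cv2) and the standard library are available. Lean on these libraries where they do the work, as an engineer would, in place of code of your own. Each camera call takes 0.05 s, during which the arm holds its last target. There are 200 camera calls.

TASK

Get the plate shaker ready for its next run: first wind the dial of the run timer back to its zero stop and draw the shaker's locking bar fully back. Then put every white well plate on the bench into a nest of its own on the shaker and press each down until it sits level, flat on the deck, and after that slide the locking bar fully home into its keeper at the shaker's left end (seen from the robot), so that its tabs reach over the plates. Leave the other things on the bench where they are.

Things in the scene. Friction and masses are not known exactly. Their poses are not given: they have to be found in the camera images.
- plate1: loose white well plate, a flat slab 110 (own x) x 62 (own y) x 14 (z) mm, 0.12 kg, with a printed grid of grey wells on top; lies flat on the bench. Origin: centre of its underside. Either way round (half turn about z) is as good. May be absent (None at the start): two or three plates are there
- plate2: loose white well plate, a flat slab 110 (own x) x 62 (own y) x 14 (z) mm, 0.12 kg, with a printed grid of grey wells on top; lies flat on the bench. Origin: centre of its underside. Either way round (half turn about z) is as good. May be absent (None at the start): two or three plates are there
- plate3: loose white well plate, a flat slab 110 (own x) x 62 (own y) x 14 (z) mm, 0.12 kg, with a printed grid of grey wells on top; lies flat on the bench. Origin: centre of its underside. Either way round (half turn about z) is as good. May be absent (None at the start): two or three plates are there
- nest1 (a point): centre of the right (-y) nest of the plate shaker, on the deck's top surface (50 mm above the bench); axes are the shaker's. A nest takes one plate, plate x along shaker x, with 3 mm play all round between fixed guides 14 mm high: end stops at x = +-58 mm (34 mm wide), side guides at y = +-34 mm with |x| 29 to 43 mm; beside the plate's middle there is room for fingers
- nest2 (a point): centre of the middle nest of the plate shaker, on the deck's top surface (50 mm above the bench); axes are the shaker's. A nest takes one plate, plate x along shaker x, with 3 mm play all round between fixed guides 14 mm high: end stops at x = +-58 mm (34 mm wide), side guides at y = +-34 mm with |x| 29 to 43 mm; beside the plate's middle there is room for fingers
- nest3 (a point): centre of the left (+y) nest of the plate shaker, on the deck's top surface (50 mm above the bench); axes are the shaker's. A nest takes one plate, plate x along shaker x, with 3 mm play all round between fixed guides 14 mm high: end stops at x = +-58 mm (34 mm wide), side guides at y = +-34 mm with |x| 29 to 43 mm; beside the plate's middle there is room for fingers
- shaker: plate shaker, fixed, 175 x 410 mm, deck 50 mm high, three nests side by side at 100 mm pitch; x away from the robot, y to the left along the row; origin on the bench under the middle nest. A rubber pad (80 x 40 mm) stands 8 mm out of each nest, so a plate laid there rests 8 mm high; about 8 N pushes the pad down, it stays down. Pressed fully, a plate lies on the deck, its top level with the guides
- lockbar_grip (a point): middle of the black upright grip (14 mm in y, 24 in x, top 14 mm above this point) on the steel locking bar that runs along y 75 mm beyond the nest centres; bar top 20 mm below this point, 25 mm above the deck; shaker axes. Three tabs 16 mm wide point from it to the robot, underside 17 mm above the deck: they pass 3 mm over a plate pressed flat and run into one that stands high
- lockbar (a joint): travel of the locking bar (m): 0 = fully back (tabs between the nests), 0.045 = fully home in the keeper, the steel staple at the left (+y) end; it grows as the bar moves to shaker +y. Stiff: about 3 N, stays where it is left
- dial_grip (a point): point to grip the timer's dial: on its vertical axis, 69 mm above the bench, 10 mm below the top of the black grip bar (50 mm along this point's x, 14 mm wide in y, 24 mm high, standing on a grey disc whose top is 14 mm below this point). The point turns with the dial. The timer is a grey box, 100 x 100 x 46 mm, fixed on the left or right side of the bench
- dial (a joint): dial angle (rad): 0 = at the zero stop; grows clockwise seen from above, to 5.5 (stop). Turn it anticlockwise (seen from above) to come back to zero, where the white line on the grip bar points at the black mark on the box. About 0.04 N m of friction, stays where it is left
- jar: bystander: small jar, 44 mm wide, 60 mm high, left of the shaker; origin centre of its underside
- calculator: bystander: black pocket calculator 120 x 70 x 12 mm lying flat, right of the shaker; origin centre of its underside
- bottle: bystander: capped bottle, 60 mm wide, 120 mm high, left of the shaker; origin centre of its underside
There are look-alikes about, which are no part of the job. What is shaped like the plate1 but pink is not meant. Leave any turquoise look-alike of the plate2 alone.

How it is judged:
By the outcome, as a careful person would: the job done as asked, in the order asked, and still so for the second after the job is handed in, with the robot touching nothing.
Of plate1, plate2, plate3 only 2 to 3 are there at a start; the rules pass over those that are not, and their reading is None.
At some moment in a run one of plate1, plate2, plate3 may be knocked a few centimetres aside while the robot is not near it.
Once in a run the grip may slacken for a moment while it holds something.
It also fails if it takes over 210 s, if anything falls off the work surface, if the arm or the gripper's body presses on something with over 40 N, if the wrist force passes 120 N, or if a joint passes its speed limit or range.

## Working session

There is one attempt and no reset: what is moved stays moved. The work goes in short steps, Python scripts to look and compute and a shell command to move; the robot and the scene stay as the last step left them, time stands still between calls to the robot, and variables do not carry over. Pictures are saved under pics/ and viewed, at most 14 in all, crops included, and the job is handed in when it is done.

```bash
mkdir -p pics
cat > h.py <<'E'
from workcell import *
import numpy as np, cv2
def cam(n):
    m=camera_model(n); return np.array(m["intrinsics"]),np.array(m["R"]),np.array(m["t"]).ravel()
def ray(n,uv):
    K,R,t=cam(n); d=R.T@np.linalg.solve(K,[uv[0],uv[1],1.]); return -R.T@t,d
def plane(n,uv,z):
    c,d=ray(n,uv); return c+d*(z-c[2])/d[2]
def tri(uva,uvb,a="top",b="side"):
    c1,d1=ray(a,uva);c2,d2=ray(b,uvb)
    s=np.linalg.lstsq(np.c_[d1,-d2],c2-c1,rcond=None)[0]
    p,q=c1+s[0]*d1,c2+s[1]*d2
    return (p+q)/2,np.linalg.norm(p-q)
def proj(n,X):
    K,R,t=cam(n); p=K@(R@np.array(X,float)+t); return p[:2]/p[2]
def save(im,f): cv2.imwrite("pics/"+f,im[:,:,::-1])
E
python3 - <<'E'
from h import *
for n in("top","side"):
    save(grab_frame(n),n+"0.png"); c,d=ray(n,(320,200)); print(n,c.round(),d.round(2),cam(n)[0].round().tolist())
s=state();print({k:np.round(v,2).tolist() for k,v in s.items()})
E
```

```text
top [ 205.   72. 1679.] [ 0.17 -0.01 -0.99] [[493.0, 0.0, 310.0], [0.0, 493.0, 196.0], [0.0, 0.0, 1.0]]
side [ 294. 1150.  972.] [ 0.18 -0.76 -0.62] [[444.0, 0.0, 326.0], [0.0, 444.0, 203.0], [0.0, 0.0, 1.0]]
{'time_s': 0.1, 'qpos': [63.31, 18.35, 89.7, 0.0, 72.05, -1.15], 'qvel': [-0.02, -0.02, -0.15, 0.07, 0.03, -0.01], 'effort': [0.0, -41.33, -23.25, 0.07, 0.04, -0.0], 'ee_pos': [247.74, 518.42, 227.2], 'ee_rot': [-179.91, -0.0, 154.46], 'force': [-0.14, 0.3, -0.32], 'torque': [-0.08, -0.04, -0.0], 'gripper_force': 0.0, 'gripper_width': 91.41}
```

View pics/top0.png

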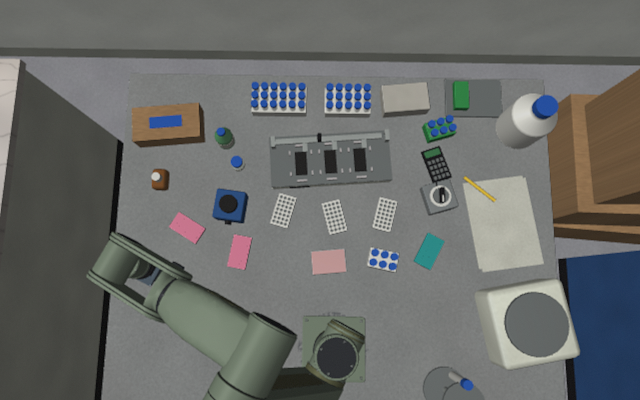

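View pics/side0.png

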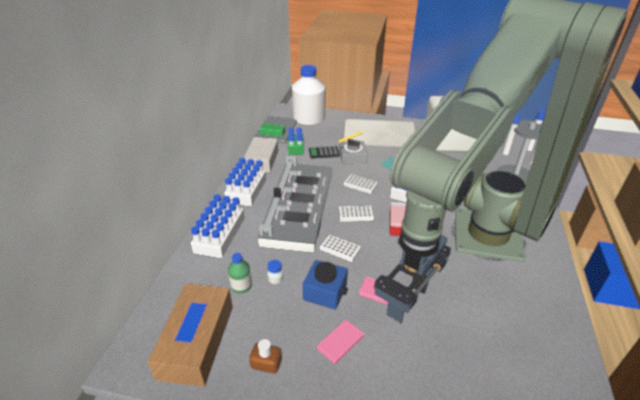

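The top view shows white plates at (283,210), (334,217) and (385,214), the shaker at (331,160) and the grey timer at (439,196). Things that could be confused with them: pink slabs at (187,228), (239,252) and (328,261), a turquoise slab at (429,251), a white tube rack with blue caps at (383,259), and a blue box with a black knob at (230,205). I choose the three white gridded slabs and the grey timer box, and check them in one close crop.

Run:
```python
from h import *
t=cv2.imread("pics/top0.png");s=cv2.imread("pics/side0.png")
a=cv2.resize(t[120:245,260:470],None,fx=3.8,fy=3.8,interpolation=cv2.INTER_CUBIC)
cv2.imwrite("pics/c1.png",a)
b=cv2.resize(s[130:265,250:400],None,fx=4.4,fy=4.4,interpolation=cv2.INTER_CUBIC)
cv2.imwrite("pics/c2.png",b)
```

```text
(no output)
```

View pics/c1.png

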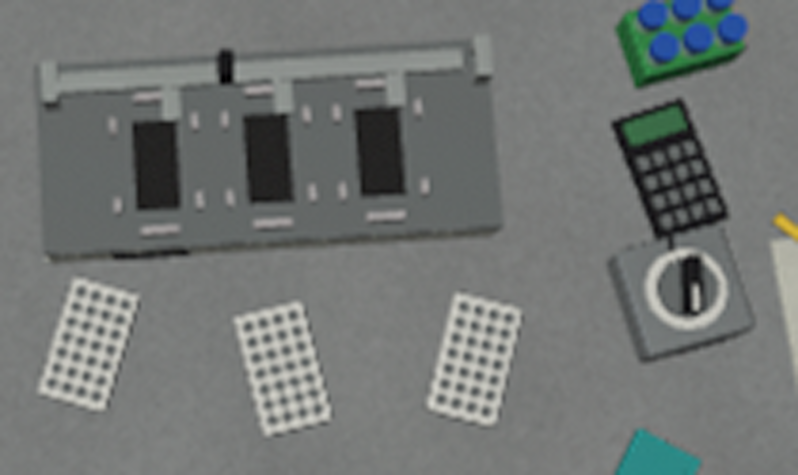

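View pics/c2.png

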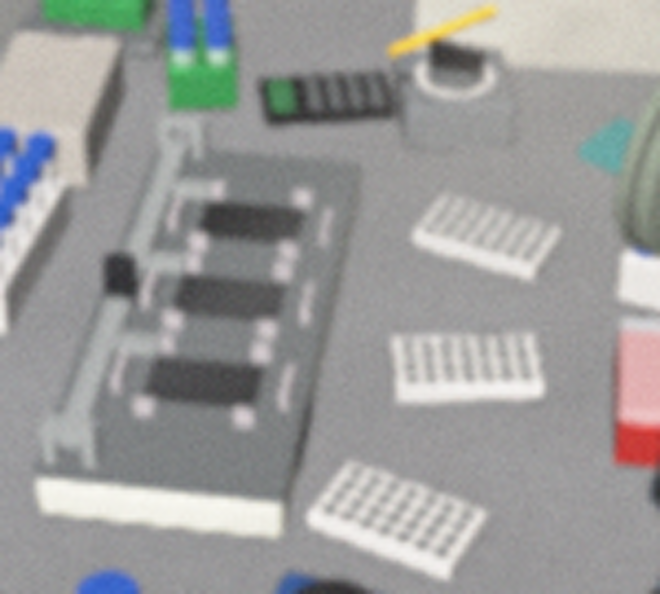

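The crops confirm it: white gridded plates, the grey timer with its black mark at the upper side (about (437,183) in the top image), and the white line on the bar's lower end (443,198). The lock bar's black grip is at (319,138), and the tabs are over the left part of each nest, so the bar isn't back. Next I measure all of this from the two views.

```bash
cat > m.py <<'E'
from h import *
def blobs(mask,roi,amin):
    x0,y0,x1,y1=roi; m=np.zeros_like(mask);m[y0:y1,x0:x1]=mask[y0:y1,x0:x1]
    n,l,st,c=cv2.connectedComponentsWithStats(m)
    return [(c[i],st[i,4],l==i) for i in range(1,n) if st[i,4]>=amin]
def gray(im): return cv2.cvtColor(im,cv2.COLOR_RGB2GRAY)
def white(im,th=150):
    hsv=cv2.cvtColor(im,cv2.COLOR_RGB2HSV)
    m=((hsv[:,:,2]>th)&(hsv[:,:,1]<45)).astype(np.uint8)
    return cv2.morphologyEx(m,cv2.MORPH_CLOSE,np.ones((5,5),np.uint8))
def wells(im,roi,th=150,amin=150):
    g=gray(im).astype(float);out=[]
    for c,a,l in blobs(white(im,th),roi,amin):
        cn=max(cv2.findContours(l.astype(np.uint8),0,2)[0],key=cv2.contourArea)
        w=cv2.erode(l.astype(np.uint8),np.ones((3,3)))*np.clip(np.percentile(g[l],80)-g,0,None)
        ys,xs=np.nonzero(w);ww=w[ys,xs]
        out.append((np.array([(xs*ww).sum(),(ys*ww).sum()])/ww.sum(),a,cv2.minAreaRect(cv2.convexHull(cn))))
    return out
E
python3 - <<'E'
from m import *
T,S=[cv2.imread(f"pics/{n}0.png")[:,:,::-1].copy() for n in("top","side")]
for n,I,r1,r2 in(("top",T,(262,188,405,240),(285,140,375,185)),("side",S,(315,168,385,265),(268,170,330,230))):
    print(n)
    for c,a,r in wells(I,r1): print(" plate",c.round(1),a,np.round(r[0],1),np.round(r[1],1),round(r[2],1))
    for c,a,l in blobs((gray(I)<60).astype(np.uint8),r2,40): print(" pad",c.round(1),a)
for n,I,r in(("top",T,(312,128,328,148)),("top",T,(428,184,455,215)),("side",S,(268,183,285,200)),("side",S,(335,135,375,150))):
    for c,a,l in blobs((gray(I)<60).astype(np.uint8),r,6): print(n,"dark",c.round(1),a)
E
```

```text
top
 plate [282.9 210. ] 592 [282.7 210.1] [18.4 32.3] 17.1
 plate [384.6 214. ] 598 [384.4 214.1] [18.7 32. ] 14.0
 plate [334.  216.5] 605 [333.9 216.4] [32.4 18.7] 75.5
 pad [359.4 159.4] 253
 pad [330.  161.1] 260
 pad [300.6 163. ] 258
side
 plate [355.5 218.2] 5850 [349.5 216. ] [96. 69.] 90.0
top dark [318.9 137.1] 27
top dark [441.2 193.5] 56
side dark [276.8 192.5] 28
```

Run:
```python
from m import *
T,S=[cv2.imread(f"pics/{n}0.png")[:,:,::-1].copy() for n in("top","side")]
sp=None
for th in(165,180):
    w=wells(S,(315,168,385,265),th,100)
    if len(w)==3: sp=w
    print(th,[(c.round(1).tolist(),a) for c,a,r in w])
pads=blobs((gray(S)<85).astype(np.uint8),(280,170,330,235),60)
print([(c.round(1).tolist(),a) for c,a,l in pads])
g=gray(S); d=blobs((g<85).astype(np.uint8),(340,135,370,152),15); print("dial side",[(c.round(1).tolist(),a) for c,a,l in d])
print("yaw-line px");h=gray(T)[186:212,430:452]
print(h[::1])
tp=[(359.4,159.4),(330,161.1),(300.6,163)]
sd=sorted([p[0] for p in pads],key=lambda c:c[1])
if len(sd)==3:
    P=[tri(a,b) for a,b in zip(tp,sd)]; [print("nestpad",p.round(1),round(e,1)) for p,e in P]
if sp:
    for a,b in zip([(384.6,214),(334,216.5),(282.9,210)],sorted([x[0] for x in sp],key=lambda c:c[1])): p,e=tri(a,b);print("plate",p.round(1),round(e,1),plane("top",a,14).round(1))
p,e=tri((318.9,137.1),(276.8,192.5));print("grip",p.round(1),e)
if d: p,e=tri((441.2,193.5),d[0][0]);print("dial",p.round(1),e)
for a in((441.2,193.5),): print(plane("top",a,75))
for a in tp: print("pad plane58",plane("top",a,58).round(1))
```

```text
165 [([360.2, 181.4], np.int32(455)), ([355.6, 211.3], np.int32(581)), ([339.3, 245.9], np.int32(709))]
180 [([360.3, 181.9], np.int32(398)), ([355.5, 211.3], np.int32(518)), ([340.4, 246.0], np.int32(643))]
[([305.7, 179.9], np.int32(128)), ([296.3, 216.6], np.int32(181))]
dial side [([352.6, 142.7], np.int32(39))]
yaw-line px
[[113 113 113 112 118 137 151 170 194 202 191 163 149 134 132 140 117 109
  112 113 114 105]
 [114 111 118 142 164 185 200 191 171 168 137  81  82  82 121 170 157 124
  110 112 115 108]
 [113 115 144 185 199 186 167 159 107  88  37  21  23  19  89 168 193 162
  124 110 112 107]
 [111 135 179 198 190 150 107 120  88  47  19  32  28  24  69 135 183 193
  162 124 111 115]
 [125 167 198 194 168 112  97 102  93  51  23  32  28  26  52  92 140 187
  192 157 110 115]
 [145 191 197 181 130  97 101 102  93  51  23  31  27  24  54  88 110 148
  187 179 123 111]
 [155 198 192 155  92 100 101 103  91  50  21  32  29  27  53  89  99 108
  158 193 155 111]
 [171 198 178 122  97 101 103 103  94  51  23  30  24  24  46  85 101  97
  130 183 180 125]
 [184 198 171  96 100 103 
[... 1335 characters left out ...]
18 116 114 111
   98  82  71  71]
 [124 120 120 119 118 118 119 119 119 120 122 119 114 111 106  93  77  69
   60  55  65  96]
 [124 120 119 120 120 120 121 120 116 113 111 100  84  73  66  59  57  75
   92  97 107 126]
 [114 123 122 122 120 115 113 107  94  78  70  61  59  66  90  94 104 117
  123 120 122 122]]
plate [ 445.4 -170.4   13.2] 2.6 [ 444.  -170.3   14. ]
plate [433.7   2.   14.9] 3.1 [432.3   2.   14. ]
plate [452.2 176.7  13.8] 1.4 [451.5 176.7  14. ]
grip [689.4  58.5  90.9] 1.4556500055206638
dial [ 509.2 -351.3   65.7] 0.7447509513442551
[ 507.11008416 -348.88572222   75.        ]
pad plane58 [622.7 -80.1  58. ]
pad plane58 [615.   19.3  58. ]
pad plane58 [606.7 118.6  58. ]
```

Run:
```python
from m import *
T=cv2.imread("pics/top0.png")[:,:,::-1].copy()
g=gray(T)
print(g[178:188,430:446])
a=plane("top",(442.4,194.5),79);r=plane("top",(440.5,195.8),55)
print("bar",a,"ring55",r,"ring46",plane("top",(440.5,195.8),46))
l1,l2=plane("top",(442.54,195),79),plane("top",(442.8,200),79);d=l2-l1
print("line dir deg",np.degrees(np.arctan2(d[1],d[0])))
hsv=cv2.cvtColor(T,cv2.COLOR_RGB2HSV)
w=(hsv[:,:,2]>155)&(hsv[:,:,1]<45);ys,xs=np.nonzero(w[184:210,428:454]);e=cv2.fitEllipse(np.c_[xs+428,ys+184].astype(np.float32));print("ellipse",e)
# plate dirs
for c,s,an in (((282.7,210.1),(18.4,32.3),17.1),((333.9,216.4),(32.4,18.7),75.5),((384.4,214.1),(18.7,32.),14.)):
    an=an+(90 if s[1]>s[0] else 0);v=np.array([np.cos(np.radians(an)),np.sin(np.radians(an))])*14
    p,q=plane("top",np.array(c)-v,14),plane("top",np.array(c)+v,14);d=p-q
    print("plate",((p+q)/2).round(1),"long axis",round(np.degrees(np.arctan2(d[1],d[0]))%180,1),"len",np.array(s)*plane("top",c,14)[2]*0+0 if 0 else np.round(np.linalg.norm(d)/28*max(s),1))
A,B=plane("top",(359.4,159.4),58),plane("top",(300.6,163),58);d=B-A;print("shaker yaw",np.degrees(np.arctan2(-d[0],d[1])),np.linalg.norm(d))
```

```text
[[109  42  25  53  93 107  94  57  62  88  74  43  25  22  23  22]
 [111  69  23  37  70  92  79  42  33  41  22  22  21  32  58  78]
 [118  93  18  25  37  52  44  20  21  23  38  68  83  81  98 112]
 [126 110  42  24  25  25  33  60  79  78  87 106 116 111 114 115]
 [127 116  70  41  63  60  44  86 113 112 113 115 114 114 114 113]
 [118 112  95  86 104  90  42  90 115 113 112 110 112 113 113 113]
 [110 108 111 112 117  99  46  80 112 109 107 107 109 110 112 113]
 [114 115 113 113 113  98  64 106 151 159 159 156 143 129 118 110]
 [113 113 113 112 118 137 151 170 194 202 191 163 149 134 132 140]
 [114 111 118 142 164 185 200 191 171 168 137  81  82  82 121 170]]
bar [ 503.07476164 -351.69411706   79.        ] ring55 [ 503.01233347 -351.5738964    55.        ] ring46 [ 504.66472773 -353.91875317   46.        ]
line dir deg -178.6863158400322
ellipse ((440.19781494140625, 195.4518585205078), (19.133630752563477, 19.323976516723633), 155.54278564453125)
plate [451.4 177.3  14. ] long axis 164.7 len 111.1
plate [432.9   2.4  14. ] long axis 15.0 len 111.0
plate [ 443.9 -169.7   14. ] long axis 165.8 len 110.7
shaker yaw 4.623884986008887 199.36687846294222
```

```bash
cat >> h.py <<'E'
def to(x=None,y=None,z=None,yaw=None):
    s=state();p=s["ee_pos"];w=s["ee_rot"][2];a=np.radians(w)
    d=np.array([v-q if v is not None else 0 for v,q in zip((x,y,z),p)])
    dx=d[0]*np.cos(a)+d[1]*np.sin(a);dy=d[0]*np.sin(a)-d[1]*np.cos(a)
    dw=0 if yaw is None else -(yaw-w)
    print("at",np.round(p,1).tolist(),"rot",np.round(s["ee_rot"],1).tolist(),"| shift m",round(dx/1e3,4),round(dy/1e3,4),round(-d[2]/1e3,4),"yaw rad",round(np.radians(dw),4),
     "| t",round(s["time_s"],1),"F",np.round(s["force"],1).tolist(),"Tq",np.round(s["torque"],2).tolist(),"w",round(s["gripper_width"],1),"gf",round(s["gripper_force"],1),"q6",round(s["qpos"][5]),)
E
python3 - <<'E'
from m import *
ax=np.array([503.,-351.6])
print("axis px z46",proj("top",[*ax,46]),"z55",proj("top",[*ax,55]))
for v in(181,182,183,184):
    i=gray(cv2.imread("pics/top0.png"))[v+1,434:439]
m=plane("top",(436.0,183.6),46);print("mark",m,np.degrees(np.arctan2(m[1]-ax[1],m[0]-ax[0])),np.hypot(*(m[:2]-ax)))
e1,e2=plane("top",(430,181),46),plane("top",(444,177.7),46);print("far edge dir",np.degrees(np.arctan2(*( (e2-e1)[:2])))) 
to(503,-352,200)
E
```

```text
axis px z46 [439.82258694 196.27508133] z55 [440.50792247 195.80376972]
mark [ 546.27342631 -339.89038216   46.        ] 15.14140055915381 44.82972868731699
far edge dir 165.54873734903427
at [247.7, 518.4, 227.2] rot [-179.9, -0.0, 154.5] | shift m -0.6056 -0.6753 0.0272 yaw rad 0.0 | t 0.1 F [-0.1, 0.3, -0.3] Tq [-0.08, -0.04, -0.0] w 91.4 gf 0.0 q6 -1
```

```bash
python3 -m crank '[{"grip":0.091,"x":-0.024,"y":-0.027,"z":0.001,"yaw":0},{"grip":0.091,"x":-0.048,"y":-0.054,"z":0.002,"yaw":0},{"grip":0.091,"x":-0.073,"y":-0.081,"z":0.003,"yaw":0},{"grip":0.091,"x":-0.097,"y":-0.108,"z":0.004,"yaw":0},{"grip":0.091,"x":-0.121,"y":-0.135,"z":0.005,"yaw":0}]' 20
python3 -m crank '[{"grip":0.091,"x":-0.024,"y":-0.027,"z":0.001,"yaw":0},{"grip":0.091,"x":-0.048,"y":-0.054,"z":0.002,"yaw":0},{"grip":0.091,"x":-0.073,"y":-0.081,"z":0.003,"yaw":0},{"grip":0.091,"x":-0.097,"y":-0.108,"z":0.004,"yaw":0},{"grip":0.091,"x":-0.121,"y":-0.135,"z":0.005,"yaw":0}]'
python3 -m crank '[{"grip":0.091,"x":-0.024,"y":-0.027,"z":0.001,"yaw":0},{"grip":0.091,"x":-0.048,"y":-0.054,"z":0.002,"yaw":0},{"grip":0.091,"x":-0.073,"y":-0.081,"z":0.003,"yaw":0},{"grip":0.091,"x":-0.097,"y":-0.108,"z":0.004,"yaw":0},{"grip":0.091,"x":-0.121,"y":-0.135,"z":0.005,"yaw":0}]'
python3 -m crank '[{"grip":0.091,"x":-0.024,"y":-0.027,"z":0.001,"yaw":0},{"grip":0.091,"x":-0.048,"y":-0.054,"z":0.002,"yaw":0},{"grip":0.091,"x":-0.073,"y":-0.081,"z":0.003,"yaw":0},{"grip":0.091,"x":-0.097,"y":-0.108,"z":0.004,"yaw":0},{"grip":0.091,"x":-0.121,"y":-0.135,"z":0.005,"yaw":0}]'
python3 -m crank '[{"grip":0.091,"x":-0.024,"y":-0.027,"z":0.001,"yaw":0},{"grip":0.091,"x":-0.048,"y":-0.054,"z":0.002,"yaw":0},{"grip":0.091,"x":-0.073,"y":-0.081,"z":0.003,"yaw":0},{"grip":0.091,"x":-0.097,"y":-0.108,"z":0.004,"yaw":0},{"grip":0.091,"x":-0.121,"y":-0.135,"z":0.005,"yaw":0}]'
python3 -c "
from h import *
to(503,-351.7,200,1.3)"
```

```text
time_s: 0.52
ee_pos: [298.8, 343.0, 222.5]
ee_rot: [-180.0, -0.0, 154.5]
force: [0.9, 0.4, -0.4]
gripper_width: 91.8
gripper_force: 0.0
time_s: 0.93
ee_pos: [349.7, 169.1, 217.8]
ee_rot: [-180.0, -0.0, 154.5]
force: [1.5, 0.4, 0.2]
gripper_width: 90.8
gripper_force: 0.0
time_s: 1.35
ee_pos: [400.7, -4.9, 212.8]
ee_rot: [180.0, -0.0, 154.4]
force: [0.4, -0.1, 0.7]
gripper_width: 90.4
gripper_force: 0.0
time_s: 1.77
ee_pos: [451.7, -179.0, 207.6]
ee_rot: [180.0, -0.0, 154.4]
force: [0.5, 0.6, 0.2]
gripper_width: 90.9
gripper_force: 0.0
time_s: 2.18
ee_pos: [502.7, -352.7, 202.2]
ee_rot: [180.0, -0.1, 154.4]
force: [0.2, 0.5, 0.0]
gripper_width: 90.9
gripper_force: 0.0
at [502.7, -352.7, 202.2] rot [180.0, -0.1, 154.4] | shift m 0.0002 0.0011 0.0022 yaw rad 2.6727 | t 2.2 F [0.2, 0.5, 0.0] Tq [0.04, 0.0, 0.02] w 90.9 gf 0.0 q6 -101
```

```bash
python3 -m crank '[{"grip":0.091,"x":0,"y":0,"z":0,"yaw":0.107},{"grip":0.091,"x":0,"y":0,"z":0,"yaw":0.214},{"grip":0.091,"x":0,"y":0,"z":0,"yaw":0.321},{"grip":0.091,"x":0,"y":0,"z":0,"yaw":0.428},{"grip":0.091,"x":0,"y":0,"z":0,"yaw":0.535}]' | sed -n 3p
python3 -m crank '[{"grip":0.091,"x":0,"y":0,"z":0,"yaw":0.107},{"grip":0.091,"x":0,"y":0,"z":0,"yaw":0.214},{"grip":0.091,"x":0,"y":0,"z":0,"yaw":0.321},{"grip":0.091,"x":0,"y":0,"z":0,"yaw":0.428},{"grip":0.091,"x":0,"y":0,"z":0,"yaw":0.535}]' | sed -n 3p
python3 -m crank '[{"grip":0.091,"x":0,"y":0,"z":0,"yaw":0.107},{"grip":0.091,"x":0,"y":0,"z":0,"yaw":0.214},{"grip":0.091,"x":0,"y":0,"z":0,"yaw":0.321},{"grip":0.091,"x":0,"y":0,"z":0,"yaw":0.428},{"grip":0.091,"x":0,"y":0,"z":0,"yaw":0.535}]' | sed -n 3p
python3 -m crank '[{"grip":0.091,"x":0,"y":0,"z":0,"yaw":0.107},{"grip":0.091,"x":0,"y":0,"z":0,"yaw":0.214},{"grip":0.091,"x":0,"y":0,"z":0,"yaw":0.321},{"grip":0.091,"x":0,"y":0,"z":0,"yaw":0.428},{"grip":0.091,"x":0,"y":0,"z":0,"yaw":0.535}]' | sed -n 3p
python3 -m crank '[{"grip":0.091,"x":0,"y":0,"z":0.02,"yaw":0.107},{"grip":0.091,"x":0,"y":0,"z":0.04,"yaw":0.214},{"grip":0.091,"x":0,"y":0,"z":0.06,"yaw":0.321},{"grip":0.091,"x":0,"y":0,"z":0.07,"yaw":0.428},{"grip":0.091,"x":0,"y":0,"z":0.07,"yaw":0.535}]' | sed -n 3p
python3 -c "
from h import *
to(503,-351.7,71,1.3)"
```

```text
ee_rot: [-180.0, -0.1, 123.5]
ee_rot: [-180.0, -0.0, 92.8]
ee_rot: [-179.9, -0.0, 62.2]
ee_rot: [-179.9, 0.0, 31.5]
ee_rot: [-179.8, 0.3, 0.9]
at [501.0, -349.8, 129.4] rot [-179.8, 0.3, 0.9] | shift m 0.002 0.002 0.0584 yaw rad -0.0071 | t 4.3 F [-0.5, -0.1, 0.4] Tq [-0.03, 0.15, -0.03] w 91.1 gf 0.0 q6 53
```

```bash
python3 -m crank '[{"grip":0.06,"x":0.001,"y":0.001,"z":0.02,"yaw":0},{"grip":0.05,"x":0.001,"y":0.001,"z":0.04,"yaw":0},{"grip":0.05,"x":0.001,"y":0.001,"z":0.056,"yaw":0},{"grip":0.05,"x":0.001,"y":0.001,"z":0.056,"yaw":0},{"grip":0.05,"x":0.001,"y":0.001,"z":0.056,"yaw":0}]' >/dev/null
python3 -c "
from h import *
to(503,-351.7,71,1.3)"
```

```text
at [503.2, -351.6, 76.0] rot [-179.9, 0.1, 1.2] | shift m -0.0002 0.0001 0.005 yaw rad -0.0019 | t 4.7 F [0.3, -0.9, 0.0] Tq [-0.08, 0.17, -0.04] w 60.5 gf 0.0 q6 53
```

Now on the axis. Go the last 4 mm, grip, then turn anticlockwise about 115°.

```bash
python3 -m crank '[{"grip":0.04,"x":0,"y":0,"z":0.004,"yaw":0},{"grip":0.0,"x":0,"y":0,"z":0.004,"yaw":0},{"grip":0.0,"x":0,"y":0,"z":0.004,"yaw":0},{"grip":0.0,"x":0,"y":0,"z":0.004,"yaw":0},{"grip":0.0,"x":0,"y":0,"z":0.004,"yaw":0}]' 20 >/dev/null
python3 -m crank '[{"grip":0.0,"x":0,"y":0,"z":0,"yaw":0},{"grip":0.0,"x":0,"y":0,"z":0,"yaw":0},{"grip":0.0,"x":0,"y":0,"z":0,"yaw":0},{"grip":0.0,"x":0,"y":0,"z":0,"yaw":0},{"grip":0.0,"x":0,"y":0,"z":0,"yaw":0}]' 
python3 -m crank '[{"grip":0.0,"x":0,"y":0,"z":0,"yaw":-0.05},{"grip":0.0,"x":0,"y":0,"z":0,"yaw":-0.1},{"grip":0.0,"x":0,"y":0,"z":0,"yaw":-0.2},{"grip":0.0,"x":0,"y":0,"z":0,"yaw":-0.3},{"grip":0.0,"x":0,"y":0,"z":0,"yaw":-0.4}]' 
python3 -c "
from h import *
to(503,-351.7,71,116)"
```

```text
time_s: 5.52
ee_pos: [504.1, -353.2, 73.3]
ee_rot: [179.9, -0.1, 1.2]
force: [0.5, -5.1, -0.1]
gripper_width: 14.0
gripper_force: 20.0
time_s: 5.93
ee_pos: [504.3, -353.8, 73.3]
ee_rot: [179.8, -0.0, 24.4]
force: [0.4, -7.8, -0.5]
gripper_width: 13.8
gripper_force: 20.0
at [504.3, -353.8, 73.3] rot [179.8, -0.0, 24.4] | shift m -0.0003 -0.0024 0.0023 yaw rad -1.5986 | t 5.9 F [0.4, -7.8, -0.5] Tq [-1.34, 0.18, -0.05] w 13.8 gf 20.0 q6 30
```

```bash
python3 -m crank '[{"grip":0.0,"x":-0.001,"y":0.0025,"z":0,"yaw":0},{"grip":0.0,"x":-0.001,"y":0.0025,"z":0,"yaw":-0.1},{"grip":0.0,"x":-0.001,"y":0.0025,"z":0,"yaw":-0.2},{"grip":0.0,"x":-0.001,"y":0.0025,"z":0,"yaw":-0.3},{"grip":0.0,"x":-0.001,"y":0.0025,"z":0,"yaw":-0.4}]'
python3 -m crank '[{"grip":0.0,"x":0,"y":0,"z":0,"yaw":-0.1},{"grip":0.0,"x":0,"y":0,"z":0,"yaw":-0.2},{"grip":0.0,"x":0,"y":0,"z":0,"yaw":-0.3},{"grip":0.0,"x":0,"y":0,"z":0,"yaw":-0.4},{"grip":0.0,"x":0,"y":0,"z":0,"yaw":-0.5}]' |sed -n 2,4p
python3 -m crank '[{"grip":0.0,"x":0,"y":0,"z":0,"yaw":-0.1},{"grip":0.0,"x":0,"y":0,"z":0,"yaw":-0.2},{"grip":0.0,"x":0,"y":0,"z":0,"yaw":-0.3},{"grip":0.0,"x":0,"y":0,"z":0,"yaw":-0.4},{"grip":0.0,"x":0,"y":0,"z":0,"yaw":-0.5}]' |sed -n 2,4p
python3 -m crank '[{"grip":0.0,"x":0,"y":0,"z":0,"yaw":-0.1},{"grip":0.0,"x":0,"y":0,"z":0,"yaw":-0.2},{"grip":0.0,"x":0,"y":0,"z":0,"yaw":-0.2},{"grip":0.0,"x":0,"y":0,"z":0,"yaw":-0.2},{"grip":0.0,"x":0,"y":0,"z":0,"yaw":-0.2}]' |sed -n 2,4p
python3 -c "
from h import *
to(504.5,-354,71,116)"
```

```text
time_s: 6.35
ee_pos: [504.6, -354.4, 73.3]
ee_rot: [180.0, -0.1, 47.2]
force: [1.1, -0.9, 2.0]
gripper_width: 14.2
gripper_force: 20.0
ee_pos: [505.2, -354.8, 73.3]
ee_rot: [179.8, -0.0, 75.8]
force: [2.5, -1.9, 0.1]
ee_pos: [505.9, -354.8, 73.3]
ee_rot: [179.8, 0.1, 104.4]
force: [5.0, -1.6, -1.0]
ee_pos: [506.2, -354.7, 73.3]
ee_rot: [179.8, 0.1, 115.6]
force: [4.4, -0.8, -2.1]
at [506.2, -354.7, 73.3] rot [179.8, 0.1, 115.6] | shift m 0.0013 -0.0012 0.0023 yaw rad -0.0063 | t 7.6 F [4.4, -0.8, -2.1] Tq [-0.26, -0.79, 0.05] w 14.1 gf 20.0 q6 -62
```

```bash
python3 -m crank '[{"grip":0.08,"x":0,"y":0,"z":0,"yaw":0},{"grip":0.08,"x":0,"y":0,"z":0,"yaw":0},{"grip":0.08,"x":0,"y":0,"z":-0.02,"yaw":0},{"grip":0.08,"x":0,"y":0,"z":-0.03,"yaw":0.1},{"grip":0.08,"x":0,"y":0,"z":-0.03,"yaw":0.2}]'
python3 -m crank '[{"grip":0.08,"x":0,"y":0,"z":0,"yaw":0.12},{"grip":0.08,"x":0,"y":0,"z":0,"yaw":0.24},{"grip":0.08,"x":0,"y":0,"z":0,"yaw":0.36},{"grip":0.08,"x":0,"y":0,"z":0,"yaw":0.48},{"grip":0.08,"x":0,"y":0,"z":0,"yaw":0.6}]' |sed -n 2,4p
python3 -m crank '[{"grip":0.08,"x":0,"y":0,"z":0,"yaw":0.12},{"grip":0.08,"x":0,"y":0,"z":0,"yaw":0.24},{"grip":0.08,"x":0,"y":0,"z":0,"yaw":0.36},{"grip":0.08,"x":0,"y":0,"z":0,"yaw":0.48},{"grip":0.08,"x":0,"y":0,"z":0,"yaw":0.6}]' |sed -n 2,4p
python3 -m crank '[{"grip":0.08,"x":0,"y":0,"z":0,"yaw":0.12},{"grip":0.08,"x":0,"y":0,"z":0,"yaw":0.24},{"grip":0.08,"x":0,"y":0,"z":0,"yaw":0.36},{"grip":0.08,"x":0,"y":0,"z":0,"yaw":0.48},{"grip":0.08,"x":0,"y":0,"z":0,"yaw":0.6}]' |sed -n 2,4p
python3 -m crank '[{"grip":0.08,"x":0,"y":0,"z":0,"yaw":0.12},{"grip":0.08,"x":0,"y":0,"z":0,"yaw":0.24},{"grip":0.08,"x":0,"y":0,"z":0,"yaw":0.36},{"grip":0.08,"x":0,"y":0,"z":0,"yaw":0.48},{"grip":0.08,"x":0,"y":0,"z":0,"yaw":0.6}]' |sed -n 2,4p
python3 -m crank '[{"grip":0.08,"x":0,"y":0,"z":0,"yaw":0.12},{"grip":0.08,"x":0,"y":0,"z":0,"yaw":0.24},{"grip":0.08,"x":0,"y":0,"z":0,"yaw":0.36},{"grip":0.08,"x":0,"y":0,"z":0,"yaw":0.48},{"grip":0.08,"x":0,"y":0,"z":0,"yaw":0.54}]' |sed -n 2,4p
python3 -c "
from h import *
to(506.5,-355,72,-64.4)"
```

```text
time_s: 8.02
ee_pos: [504.4, -354.9, 105.0]
ee_rot: [179.9, 0.1, 104.0]
force: [0.6, -0.1, -0.4]
gripper_width: 44.6
gripper_force: 0.0
ee_pos: [503.1, -354.0, 102.6]
ee_rot: [-179.9, -0.1, 69.5]
force: [-0.7, -0.5, -0.4]
ee_pos: [503.1, -354.0, 102.5]
ee_rot: [-179.9, 0.0, 35.2]
force: [0.4, -0.4, -0.3]
ee_pos: [503.1, -354.0, 102.5]
ee_rot: [-179.9, 0.1, 0.8]
force: [-0.6, 0.2, -0.4]
ee_pos: [503.1, -353.9, 102.5]
ee_rot: [-180.0, 0.1, -33.6]
force: [-0.9, -0.1, 0.3]
ee_pos: [503.1, -354.0, 102.5]
ee_rot: [180.0, 0.1, -64.5]
force: [-0.6, -0.8, 0.6]
at [503.1, -354.0, 102.5] rot [180.0, 0.1, -64.5] | shift m 0.0024 -0.0026 0.0305 yaw rad -0.0014 | t 10.1 F [-0.6, -0.8, 0.6] Tq [0.08, 0.23, 0.01] w 80.0 gf 0.0 q6 118
```

```bash
python3 -m crank '[{"grip":0.06,"x":0.0025,"y":-0.0025,"z":0.015,"yaw":0},{"grip":0.05,"x":0.0025,"y":-0.0025,"z":0.03,"yaw":0},{"grip":0.0,"x":0.0025,"y":-0.0025,"z":0.03,"yaw":0},{"grip":0.0,"x":0.0025,"y":-0.0025,"z":0.03,"yaw":0},{"grip":0.0,"x":0.0025,"y":-0.0025,"z":0.03,"yaw":0}]'|sed -n 2,6p
python3 -m crank '[{"grip":0.0,"x":0,"y":0,"z":0,"yaw":0},{"grip":0.0,"x":0,"y":0,"z":0,"yaw":0},{"grip":0.0,"x":0,"y":0,"z":0,"yaw":-0.1},{"grip":0.0,"x":0,"y":0,"z":0,"yaw":-0.2},{"grip":0.0,"x":0,"y":0,"z":0,"yaw":-0.3}]' |sed -n 2,6p
python3 -m crank '[{"grip":0.0,"x":0,"y":0,"z":0,"yaw":-0.1},{"grip":0.0,"x":0,"y":0,"z":0,"yaw":-0.2},{"grip":0.0,"x":0,"y":0,"z":0,"yaw":-0.3},{"grip":0.0,"x":0,"y":0,"z":0,"yaw":-0.4},{"grip":0.0,"x":0,"y":0,"z":0,"yaw":-0.5}]' |sed -n 2,6p
python3 -m crank '[{"grip":0.0,"x":0,"y":0,"z":0,"yaw":-0.1},{"grip":0.0,"x":0,"y":0,"z":0,"yaw":-0.2},{"grip":0.0,"x":0,"y":0,"z":0,"yaw":-0.3},{"grip":0.0,"x":0,"y":0,"z":0,"yaw":-0.4},{"grip":0.0,"x":0,"y":0,"z":0,"yaw":-0.45}]' |sed -n 2,6p
python3 -c "
from h import *
to(506.5,-355,72,15)"
```

```text
ee_pos: [507.2, -355.8, 73.3]
ee_rot: [-180.0, 0.0, -64.1]
force: [0.5, 0.6, 0.8]
gripper_width: 49.5
gripper_force: 0.0
ee_pos: [507.4, -355.7, 73.6]
ee_rot: [-179.9, -0.0, -46.7]
force: [0.4, 4.5, 0.7]
gripper_width: 16.0
gripper_force: 3.7
ee_pos: [508.0, -354.3, 73.6]
ee_rot: [-179.8, -0.0, -18.1]
force: [1.9, 6.0, 0.9]
gripper_width: 13.8
gripper_force: 20.0
ee_pos: [508.2, -353.2, 73.6]
ee_rot: [-179.7, -0.1, 7.6]
force: [2.4, 8.0, 1.7]
gripper_width: 13.9
gripper_force: 20.0
at [508.2, -353.2, 73.6] rot [-179.7, -0.1, 7.6] | shift m -0.0019 0.0016 0.0016 yaw rad -0.1286 | t 11.8 F [2.4, 8.0, 1.7] Tq [1.37, -0.38, -0.06] w 13.9 gf 20.0 q6 46
```

```bash
python3 -m crank '[{"grip":0.0,"x":0.001,"y":-0.002,"z":0,"yaw":0},{"grip":0.0,"x":0.001,"y":-0.002,"z":0,"yaw":-0.04},{"grip":0.0,"x":0.001,"y":-0.002,"z":0,"yaw":-0.08},{"grip":0.0,"x":0.001,"y":-0.002,"z":0,"yaw":-0.12},{"grip":0.0,"x":0.001,"y":-0.002,"z":0,"yaw":-0.12}]' |sed -n 2,4p
python3 -c "
from h import *
to(506.5,-355,72,15)"
python3 -m crank '[{"grip":0.0,"x":0,"y":0,"z":0,"yaw":-0.04},{"grip":0.0,"x":0,"y":0,"z":0,"yaw":-0.08},{"grip":0.0,"x":0,"y":0,"z":0,"yaw":-0.08},{"grip":0.0,"x":0,"y":0,"z":0,"yaw":-0.08},{"grip":0.0,"x":0,"y":0,"z":0,"yaw":-0.08}]' |sed -n 2,4p
python3 -c "
from h import *
to(506.5,-355,72,15)"
```

```text
ee_pos: [508.2, -352.8, 73.6]
ee_rot: [-179.9, -0.1, 14.3]
force: [0.3, 5.1, 3.0]
at [508.2, -352.8, 73.6] rot [-179.9, -0.1, 14.3] | shift m -0.0022 0.0017 0.0016 yaw rad -0.0114 | t 12.2 F [0.3, 5.1, 3.0] Tq [0.77, 0.09, 0.0] w 13.8 gf 20.0 q6 40
ee_pos: [508.1, -352.7, 73.6]
ee_rot: [-179.9, -0.1, 18.7]
force: [-0.1, 5.9, 4.1]
at [508.1, -352.7, 73.6] rot [-179.9, -0.1, 18.7] | shift m -0.0023 0.0017 0.0016 yaw rad 0.0644 | t 12.6 F [-0.1, 5.9, 4.1] Tq [0.94, 0.1, -0.56] w 14.3 gf 20.1 q6 35
```

```bash
python3 -m crank '[{"grip":0.06,"x":0,"y":0,"z":0,"yaw":0},{"grip":0.06,"x":0,"y":0,"z":0,"yaw":0},{"grip":0.06,"x":0,"y":0,"z":-0.03,"yaw":0},{"grip":0.06,"x":0,"y":0,"z":-0.06,"yaw":0},{"grip":0.06,"x":0,"y":0,"z":-0.1,"yaw":0.1}]' |sed -n 2,6p
python3 -m crank '[{"grip":0.06,"x":0,"y":0,"z":0,"yaw":0.1},{"grip":0.06,"x":0,"y":0,"z":0,"yaw":0.15},{"grip":0.06,"x":0,"y":0,"z":0,"yaw":0.15},{"grip":0.06,"x":0,"y":0,"z":0,"yaw":0.15},{"grip":0.06,"x":0,"y":0,"z":0,"yaw":0.15}]' |sed -n 2,4p
python3 -c "
from h import *
to(690,57,170,4.6)"
```

```text
ee_pos: [506.5, -353.7, 171.7]
ee_rot: [-179.8, 0.2, 13.1]
force: [0.1, 0.1, -0.2]
gripper_width: 44.7
gripper_force: 0.0
ee_pos: [507.6, -354.0, 172.3]
ee_rot: [-180.0, 0.1, 4.7]
force: [0.2, 0.2, 0.4]
at [507.6, -354.0, 172.3] rot [-180.0, 0.1, 4.7] | shift m 0.2153 -0.3947 0.0023 yaw rad 0.0013 | t 13.4 F [0.2, 0.2, 0.4] Tq [-0.08, 0.15, 0.02] w 60.0 gf 0.0 q6 49
```

```bash
python3 -m crank '[{"grip":0.06,"x":0.01,"y":-0.04,"z":0,"yaw":0},{"grip":0.06,"x":0.02,"y":-0.08,"z":0,"yaw":0},{"grip":0.06,"x":0.03,"y":-0.12,"z":0,"yaw":0},{"grip":0.06,"x":0.04,"y":-0.15,"z":0,"yaw":0},{"grip":0.06,"x":0.04,"y":-0.18,"z":0,"yaw":0}]' |sed -n 2,4p
python3 - <<'E'
from m import *
T=grab_frame("top");S=grab_frame("side");save(T,"top1.png");save(S,"side1.png")
for n,I,r in(("top",T,(312,128,328,148)),("side",S,(268,183,285,200))):
    for c,a,l in blobs((gray(I)<60).astype(np.uint8),r,6): print(n,"dark",c.round(1),a)
a=cv2.resize(T[170:220,415:465],None,fx=8,fy=8,interpolation=cv2.INTER_CUBIC);b=cv2.resize(T[125:175,300:350],None,fx=8,fy=8,interpolation=cv2.INTER_CUBIC)
save(np.hstack([b,a]),"c3.png")
to(690,57,170,4.6)
E
```

```text
ee_pos: [534.5, -169.4, 172.4]
ee_rot: [180.0, -0.0, 4.7]
force: [1.2, 0.4, -0.6]
top dark [318.9 137.1] 27
side dark [277.1 192.6] 29
at [532.7, -167.3, 172.4] rot [-179.9, 0.1, 4.9] | shift m 0.176 -0.21 0.0024 yaw rad 0.0056 | t 13.9 F [0.1, 0.3, 0.9] Tq [-0.08, 0.11, 0.02] w 59.7 gf 0.0 q6 66
```

View pics/c3.png

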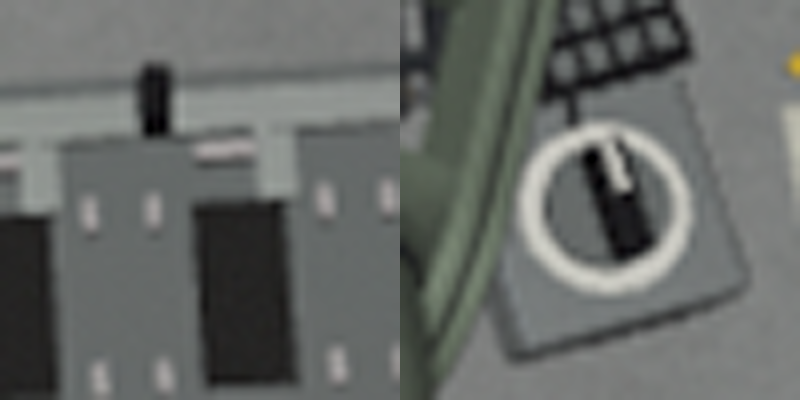

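```bash
python3 -m crank '[{"grip":0.06,"x":0.03,"y":-0.03,"z":0,"yaw":0},{"grip":0.06,"x":0.055,"y":-0.06,"z":0,"yaw":0},{"grip":0.06,"x":0.08,"y":-0.09,"z":0,"yaw":0},{"grip":0.06,"x":0.1,"y":-0.12,"z":0,"yaw":0},{"grip":0.06,"x":0.12,"y":-0.145,"z":0,"yaw":0}]' |sed -n 2,4p
python3 -m crank '[{"grip":0.06,"x":0.03,"y":-0.03,"z":0,"yaw":0},{"grip":0.06,"x":0.055,"y":-0.063,"z":0,"yaw":0},{"grip":0.06,"x":0.055,"y":-0.063,"z":0.02,"yaw":0},{"grip":0.06,"x":0.055,"y":-0.063,"z":0.04,"yaw":0},{"grip":0.06,"x":0.055,"y":-0.063,"z":0.04,"yaw":0}]' |sed -n 2,4p
python3 -c "
from h import *
to(690,57,94,4.6)"
```

```text
ee_pos: [642.1, -15.7, 172.3]
ee_rot: [180.0, 0.0, 4.7]
force: [-0.3, -0.8, -0.2]
ee_pos: [688.7, 50.1, 127.6]
ee_rot: [180.0, 0.5, 4.7]
force: [-0.6, 0.6, -0.2]
at [688.7, 50.1, 127.6] rot [180.0, 0.5, 4.7] | shift m 0.0018 -0.0068 0.0336 yaw rad 0.0019 | t 14.8 F [-0.6, 0.6, -0.2] Tq [-0.03, 0.18, 0.0] w 60.0 gf 0.0 q6 89
```

```bash
python3 -m crank '[{"grip":0.06,"x":0.002,"y":-0.007,"z":0.0,"yaw":0},{"grip":0.06,"x":0.002,"y":-0.007,"z":0.031,"yaw":0},{"grip":0.0,"x":0.002,"y":-0.007,"z":0.031,"yaw":0},{"grip":0.0,"x":0.002,"y":-0.007,"z":0.031,"yaw":0},{"grip":0.0,"x":0.002,"y":-0.007,"z":0.031,"yaw":0}]' 15 |sed -n 2,6p
python3 -m crank '[{"grip":0.0,"x":0,"y":0,"z":0,"yaw":0},{"grip":0.0,"x":0,"y":0,"z":0,"yaw":0},{"grip":0.0,"x":0,"y":0,"z":0,"yaw":0},{"grip":0.0,"x":0,"y":0,"z":0,"yaw":0},{"grip":0.0,"x":0,"y":0,"z":0,"yaw":0}]' |sed -n 2,6p
python3 -c "
from h import *
to(690,57,94,4.6)"
```

```text
ee_pos: [693.2, 57.1, 103.6]
ee_rot: [-180.0, -0.1, 4.6]
force: [0.5, -0.2, 0.7]
gripper_width: 43.0
gripper_force: 0.0
ee_pos: [692.6, 57.6, 102.7]
ee_rot: [-180.0, -0.1, 4.6]
force: [-0.7, 0.3, 2.9]
gripper_width: 14.1
gripper_force: 1.5
at [692.6, 57.6, 102.7] rot [-180.0, -0.1, 4.6] | shift m -0.0026 0.0003 0.0087 yaw rad 0.0003 | t 15.6 F [-0.7, 0.3, 2.9] Tq [0.02, 0.24, -0.03] w 14.1 gf 1.5 q6 89
```

```bash
python3 -m crank '[{"grip":0.0,"x":0,"y":0.005,"z":0,"yaw":0},{"grip":0.0,"x":0,"y":0.01,"z":0,"yaw":0},{"grip":0.0,"x":0,"y":0.015,"z":0,"yaw":0},{"grip":0.0,"x":0,"y":0.02,"z":0,"yaw":0},{"grip":0.0,"x":0,"y":0.02,"z":0,"yaw":0}]' |sed -n 2,6p
python3 -m crank '[{"grip":0.0,"x":0,"y":0.002,"z":0,"yaw":0},{"grip":0.0,"x":0,"y":0.004,"z":0,"yaw":0},{"grip":0.0,"x":0,"y":0.006,"z":0,"yaw":0},{"grip":0.0,"x":0,"y":0.007,"z":0,"yaw":0},{"grip":0.0,"x":0,"y":0.007,"z":0,"yaw":0}]' |sed -n 2,6p
python3 -c "
from h import *
to(690,57,94,4.6)"
```

```text
ee_pos: [694.3, 36.2, 102.3]
ee_rot: [180.0, -0.0, 4.6]
force: [-0.8, 0.8, 3.4]
gripper_width: 14.2
gripper_force: 15.0
ee_pos: [694.8, 30.2, 102.3]
ee_rot: [180.0, -0.0, 4.6]
force: [0.0, 2.8, 4.9]
gripper_width: 13.9
gripper_force: 15.0
at [694.8, 30.2, 102.3] rot [180.0, -0.0, 4.6] | shift m -0.0026 -0.0271 0.0083 yaw rad 0.0004 | t 16.4 F [0.0, 2.8, 4.9] Tq [0.44, 0.2, -0.05] w 13.9 gf 15.0 q6 87
```

```bash
python3 -m crank '[{"grip":0.0,"x":0,"y":0.002,"z":0,"yaw":0},{"grip":0.0,"x":0,"y":0.003,"z":0,"yaw":0},{"grip":0.0,"x":0,"y":0.004,"z":0,"yaw":0},{"grip":0.0,"x":0,"y":0.005,"z":0,"yaw":0},{"grip":0.0,"x":0,"y":0.005,"z":0,"yaw":0}]' |sed -n 2,4p
python3 -m crank '[{"grip":0.0,"x":0,"y":0.002,"z":0,"yaw":0},{"grip":0.0,"x":0,"y":0.003,"z":0,"yaw":0},{"grip":0.0,"x":0,"y":0.004,"z":0,"yaw":0},{"grip":0.0,"x":0,"y":0.004,"z":0,"yaw":0},{"grip":0.0,"x":0,"y":0.004,"z":0,"yaw":0}]' |sed -n 2,4p
python3 -m crank '[{"grip":0.0,"x":0,"y":0.001,"z":0,"yaw":0},{"grip":0.0,"x":0,"y":0.002,"z":0,"yaw":0},{"grip":0.0,"x":0,"y":0.003,"z":0,"yaw":0},{"grip":0.0,"x":0,"y":0.003,"z":0,"yaw":0},{"grip":0.0,"x":0,"y":0.003,"z":0,"yaw":0}]' |sed -n 2,4p
python3 -c "
from h import *
to(690,57,94,4.6)"
```

```text
ee_pos: [695.2, 25.4, 102.3]
ee_rot: [180.0, -0.0, 4.6]
force: [-0.4, 2.8, 6.0]
ee_pos: [695.3, 24.3, 102.3]
ee_rot: [-179.8, -0.0, 4.6]
force: [-0.8, 9.6, 6.1]
ee_pos: [695.3, 24.2, 102.3]
ee_rot: [-179.5, -0.0, 4.6]
force: [-0.9, 16.1, 5.6]
at [695.3, 24.2, 102.3] rot [-179.5, -0.0, 4.6] | shift m -0.0026 -0.0331 0.0083 yaw rad -0.0001 | t 17.7 F [-0.9, 16.1, 5.6] Tq [2.74, 0.33, -0.1] w 14.1 gf 15.0 q6 86
```

```bash
python3 -m crank '[{"grip":0.06,"x":0,"y":-0.003,"z":0,"yaw":0},{"grip":0.06,"x":0,"y":-0.003,"z":0,"yaw":0},{"grip":0.06,"x":0,"y":-0.003,"z":-0.03,"yaw":0},{"grip":0.06,"x":0,"y":-0.003,"z":-0.07,"yaw":0},{"grip":0.06,"x":-0.01,"y":-0.003,"z":-0.11,"yaw":0}]' |sed -n 2,6p
python3 -m crank '[{"grip":0.08,"x":-0.025,"y":-0.03,"z":0,"yaw":0},{"grip":0.08,"x":-0.05,"y":-0.06,"z":0,"yaw":0},{"grip":0.08,"x":-0.075,"y":-0.09,"z":0,"yaw":0},{"grip":0.08,"x":-0.1,"y":-0.12,"z":0,"yaw":0},{"grip":0.08,"x":-0.125,"y":-0.15,"z":0,"yaw":0}]' |sed -n 2,4p
python3 -m crank '[{"grip":0.08,"x":-0.025,"y":-0.03,"z":0,"yaw":0},{"grip":0.08,"x":-0.05,"y":-0.06,"z":0,"yaw":0},{"grip":0.08,"x":-0.075,"y":-0.09,"z":0,"yaw":0},{"grip":0.08,"x":-0.1,"y":-0.12,"z":0,"yaw":0},{"grip":0.08,"x":-0.125,"y":-0.15,"z":0,"yaw":0}]' |sed -n 2,4p
python3 - <<'E'
from m import *
T=grab_frame("top");S=grab_frame("side");save(T,"top2.png");save(S,"side2.png")
for n,I,r,r1,r2,th,tb in(("top",T,(318,128,340,148),(262,188,405,240),(285,140,375,185),150,60),("side",S,(262,175,285,200),(315,168,385,265),(280,170,330,235),170,85)):
    for c,a,l in blobs((gray(I)<60).astype(np.uint8),r,6): print(n,"grip",c.round(1),a)
    for c,a,r in wells(I,r1,th): print(" plate",c.round(1),a,np.round(r[0],1),np.round(r[1],1),round(r[2],1))
    for c,a,l in blobs((gray(I)<tb).astype(np.uint8),r2,40): print(" pad",c.round(1),a)
for z in(95,102,109): print(z,proj("top",[695.3-2,24.2,z]),proj("side",[695.3,24.2,z]))
to()
E
```

```text
ee_pos: [685.3, 19.4, 210.5]
ee_rot: [179.9, 0.2, 4.6]
force: [0.6, -0.8, 0.1]
gripper_width: 44.2
gripper_force: 0.0
ee_pos: [547.1, 159.5, 211.2]
ee_rot: [179.9, 0.1, 4.6]
force: [0.6, 1.3, 0.1]
ee_pos: [410.8, 299.2, 211.3]
ee_rot: [179.9, 0.0, 4.6]
force: [1.5, -0.1, -0.9]
top grip [328.9 136.8] 29
 plate [282.9 210. ] 590 [282.7 210.1] [18.4 32.3] 17.1
 plate [384.6 214. ] 597 [384.4 214.1] [18.7 32. ] 14.0
 plate [334.  216.5] 605 [333.9 216.4] [32.4 18.7] 75.5
 pad [359.5 159.2] 257
 pad [330.  161.1] 261
 pad [300.6 163. ] 258
side grip [279.  186.5] 30
 plate [339.6 246.3] 625 [339.1 247.5] [38.6 18.9] 21.0
 pad [306.1 179.9] 136
 pad [300.  197.2] 115
 pad [296.2 216.4] 190
95 [329.19882321 135.56245812] [278.36044164 185.22064423]
102 [329.26978755 134.93825779] [278.24575075 183.51645357]
109 [329.34135142 134.30878395] [278.13037403 181.80207201]
at [408.7, 301.4, 211.4] rot [179.9, 0.1, 5.0] | shift m 0.0 0.0 0.0 yaw rad 0.0 | t 19.1 F [-0.2, 0.3, -0.1] Tq [-0.05, 0.12, -0.03] w 80.3 gf 0.0 q6 120
```

View pics/top2.png

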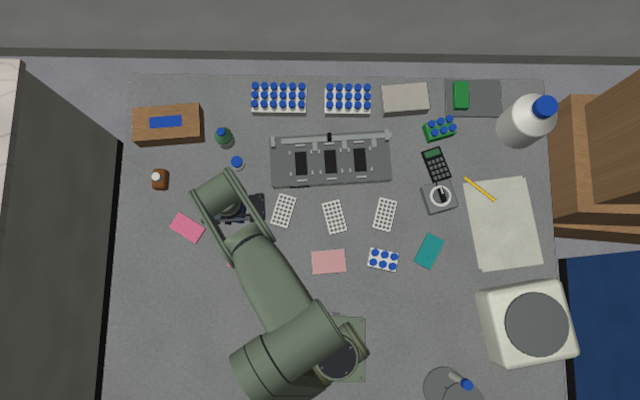

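Run:
```python
from h import *
for a,b in zip([(359.45,159.3),(330,161.1),(300.6,163)],[(306.1,179.9),(300,197.2),(296.2,216.4)]):
    p,e=tri(a,b);print(p.round(1),round(e,1),plane("top",a,58).round(1))
to(451.8,176.2,100,-15.3)
```

```text
[626.1 -80.5  54.5] 4.2 [623.1 -80.3  58. ]
[619.8  19.4  53.5] 7.1 [615.   19.3  58. ]
[608.2 118.8  54.6] 1.3 [606.7 118.6  58. ]
at [408.7, 301.4, 211.4] rot [179.9, 0.1, 5.0] | shift m 0.0322 0.1284 0.1114 yaw rad 0.3535 | t 19.1 F [-0.2, 0.3, -0.1] Tq [-0.05, 0.12, -0.03] w 80.3 gf 0.0 q6 120
```

```bash
python3 - <<'E'
from m import *
for n in("top","side"):
    I=cv2.imread(f"pics/{n}2.png")[:,:,::-1].copy();g=gray(I);hsv=I.astype(int)
    pink=((hsv[:,:,0]-hsv[:,:,1]>8)&(g>135)).astype(np.uint8)
    r=(280,140,380,182) if n=="top" else (262,165,335,240)
    pts=[]
    for c,a,l in sorted(blobs(pink,r,3),key=lambda b:b[0][0]):
        w=np.where(l,g.astype(float)-100,0);ys,xs=np.nonzero(w>0);ww=w[ys,xs];c=np.array([(xs*ww).sum(),(ys*ww).sum()])/ww.sum()
        print(n,c.round(1),a,plane(n,c,64).round(1)[:2])
E
python3 -m crank '[{"grip":0.085,"x":0.01,"y":0.03,"z":0.02,"yaw":0},{"grip":0.085,"x":0.02,"y":0.06,"z":0.04,"yaw":0},{"grip":0.085,"x":0.03,"y":0.09,"z":0.06,"yaw":0},{"grip":0.085,"x":0.032,"y":0.128,"z":0.06,"yaw":0},{"grip":0.085,"x":0.032,"y":0.128,"z":0.06,"yaw":0}]' |sed -n 2,4p
python3 -m crank '[{"grip":0.085,"x":0,"y":0,"z":0,"yaw":0.12},{"grip":0.085,"x":0,"y":0,"z":0,"yaw":0.24},{"grip":0.085,"x":0,"y":0,"z":0.02,"yaw":0.3535},{"grip":0.085,"x":0,"y":0,"z":0.05,"yaw":0.3535},{"grip":0.085,"x":0,"y":0,"z":0.05,"yaw":0.3535}]' |sed -n 2,4p
python3 -c "
from h import *
to(451.8,176.2,17,-15.3)"
```

```text
side [298.7 172.6] 5 [ 661.6 -105.3]
side [304.8 223.8] 5 [570.3 157.1]
side [309. 210.] 3 [574.3  89.2]
ee_pos: [454.0, 167.8, 149.9]
ee_rot: [179.7, 0.3, 4.4]
force: [0.1, -0.3, 1.2]
ee_pos: [451.3, 172.5, 98.0]
ee_rot: [179.6, 0.4, -15.6]
force: [-1.1, 0.3, -0.5]
at [451.3, 172.5, 98.0] rot [179.6, 0.4, -15.6] | shift m -0.0005 -0.0037 0.081 yaw rad -0.006 | t 19.9 F [-1.1, 0.3, -0.5] Tq [0.0, 0.25, -0.03] w 84.9 gf 0.0 q6 125
```

```bash
python3 -m crank '[{"grip":0.088,"x":0,"y":0,"z":0.03,"yaw":0},{"grip":0.088,"x":0,"y":-0.001,"z":0.06,"yaw":0},{"grip":0.088,"x":0,"y":-0.001,"z":0.06,"yaw":0},{"grip":0.088,"x":0,"y":-0.001,"z":0.06,"yaw":0},{"grip":0.088,"x":0,"y":-0.001,"z":0.06,"yaw":0}]' |sed -n 2,4p
python3 - <<'E'
from m import *
to(451.8,176.2,17,-15.3)
I=cv2.imread("pics/top2.png")[:,:,::-1].copy();g=gray(I)
m=(g>145).astype(np.uint8)
for c,a,l in sorted(blobs(m,(284,141,376,181),2),key=lambda b:b[0][0]): print(c.round(1),a,plane("top",c,64).round(1)[:2])
E
```

```text
ee_pos: [455.7, 175.7, 43.4]
ee_rot: [-179.9, -0.1, -15.6]
force: [0.4, -0.9, 0.1]
at [455.7, 175.7, 43.4] rot [-179.9, -0.1, -15.6] | shift m -0.0038 0.0006 0.0264 yaw rad -0.0054 | t 20.3 F [0.4, -0.9, 0.1] Tq [0.04, 0.15, 0.02] w 87.8 gf 0.0 q6 125
[290.5 173.5] 4 [568.3 151.5]
[293.8 141.3] 32 [680.6 143.4]
[299.5 145. ] 8 [667.8 123.6]
[301.5 180. ] 8 [546.7 114.1]
[311.  151.5] 2 [645.8  84.1]
[312. 172.] 3 [574.8  79.5]
[313.4 146.6] 9 [663.2  76.2]
[319.  150.5] 2 [649.8  57.1]
[320.  171.5] 2 [577.   52.6]
[329. 143.] 9 [676.6  23.6]
[331.5 178. ] 10 [555.4  13.8]
[340.  149.5] 2 [654.5 -13.9]
[342. 170.] 3 [583.5 -21.2]
[343.2 145.8] 5 [667.7 -24.6]
[348. 149.] 3 [656.7 -40.9]
[350. 170.] 3 [584. -48.]
[358. 141.] 9 [685.4 -74.7]
[360.6 176.1] 10 [563.6 -83.6]
[369.7 147.3] 3 [ 663.9 -114.2]
[371.5 168.5] 4 [ 590.4 -120.2]
```

```bash
python3 -m crank '[{"grip":0.088,"x":-0.0038,"y":0,"z":0.01,"yaw":0},{"grip":0.088,"x":-0.0038,"y":0,"z":0.021,"yaw":0},{"grip":0.088,"x":-0.0038,"y":0,"z":0.021,"yaw":0},{"grip":0.088,"x":-0.0038,"y":0,"z":0.021,"yaw":0},{"grip":0.088,"x":-0.0038,"y":0,"z":0.021,"yaw":0}]' |sed -n 2,4p
python3 -c "
from h import *
to(451.8,176.2,17,-15.3)"
```

```text
ee_pos: [452.0, 177.0, 22.5]
ee_rot: [-179.9, -0.1, -15.6]
force: [0.8, -0.5, -1.1]
at [452.0, 177.0, 22.5] rot [-179.9, -0.1, -15.6] | shift m 0.0001 0.0008 0.0055 yaw rad -0.0055 | t 20.7 F [0.8, -0.5, -1.1] Tq [-0.01, 0.24, -0.03] w 87.9 gf 0.0 q6 126
```

```bash
python3 -m crank '[{"grip":0.088,"x":0,"y":0.001,"z":0.005,"yaw":0},{"grip":0.088,"x":0,"y":0.001,"z":0.005,"yaw":0},{"grip":0.05,"x":0,"y":0.001,"z":0.005,"yaw":0},{"grip":0.05,"x":0,"y":0.001,"z":0.005,"yaw":0},{"grip":0.05,"x":0,"y":0.001,"z":0.005,"yaw":0}]' 40 |sed -n 2,6p
python3 -c "
from h import *
to(451.8,176.2,17,-15.3)"
python3 -m crank '[{"grip":0.05,"x":0,"y":0,"z":0,"yaw":0},{"grip":0.05,"x":0,"y":0,"z":0,"yaw":0},{"grip":0.05,"x":0,"y":0,"z":-0.02,"yaw":0},{"grip":0.05,"x":0,"y":0,"z":-0.05,"yaw":0},{"grip":0.05,"x":0,"y":0,"z":-0.09,"yaw":0}]' |sed -n 2,6p
python3 -c "
from h import *
to(607.4,118.2,130,4.6)"
```

```text
ee_pos: [450.6, 175.7, 16.0]
ee_rot: [-180.0, -0.0, -15.6]
force: [0.1, -0.4, 0.1]
gripper_width: 71.1
gripper_force: 0.0
at [450.6, 175.7, 16.0] rot [-180.0, -0.0, -15.6] | shift m 0.001 -0.0008 -0.001 yaw rad -0.0057 | t 21.1 F [0.1, -0.4, 0.1] Tq [-0.05, 0.15, 0.04] w 71.1 gf 0.0 q6 126
ee_pos: [448.2, 174.8, 104.6]
ee_rot: [179.8, 0.3, -15.6]
force: [-0.1, -0.1, -0.9]
gripper_width: 61.8
gripper_force: 40.0
at [448.2, 174.8, 104.6] rot [179.8, 0.3, -15.6] | shift m 0.1685 0.0117 -0.0254 yaw rad -0.353 | t 21.6 F [-0.1, -0.1, -0.9] Tq [0.01, 0.11, 0.05] w 61.8 gf 40.0 q6 126
```

```bash
python3 -m crank '[{"grip":0.05,"x":0,"y":0,"z":-0.02,"yaw":-0.12},{"grip":0.05,"x":0,"y":0,"z":-0.02,"yaw":-0.24},{"grip":0.05,"x":0,"y":0,"z":-0.02,"yaw":-0.353},{"grip":0.05,"x":0,"y":0,"z":-0.02,"yaw":-0.353},{"grip":0.05,"x":0,"y":0,"z":-0.02,"yaw":-0.353}]' |sed -n 2,6p
python3 -c "
from h import *
to(606.2,118.2,120,4.6)"
```

```text
ee_pos: [450.1, 175.5, 125.7]
ee_rot: [180.0, 0.0, 4.4]
force: [0.0, 0.6, -1.7]
gripper_width: 61.3
gripper_force: 40.0
at [450.1, 175.5, 125.7] rot [180.0, 0.0, 4.4] | shift m 0.1512 0.0692 0.0057 yaw rad -0.0029 | t 22.0 F [0.0, 0.6, -1.7] Tq [-0.03, 0.18, -0.0] w 61.3 gf 40.0 q6 105
```

```bash
python3 -m crank '[{"grip":0.05,"x":0.03,"y":0.015,"z":0,"yaw":0},{"grip":0.05,"x":0.06,"y":0.03,"z":0,"yaw":0},{"grip":0.05,"x":0.09,"y":0.045,"z":0,"yaw":0},{"grip":0.05,"x":0.12,"y":0.06,"z":0,"yaw":-0.003},{"grip":0.05,"x":0.15,"y":0.069,"z":0,"yaw":-0.003}]' |sed -n 2,6p
python3 -m crank '[{"grip":0.05,"x":0,"y":0,"z":0.01,"yaw":0},{"grip":0.05,"x":0,"y":0,"z":0.02,"yaw":0},{"grip":0.05,"x":0,"y":0,"z":0.03,"yaw":0},{"grip":0.05,"x":0,"y":0,"z":0.03,"yaw":0},{"grip":0.05,"x":0,"y":0,"z":0.03,"yaw":0}]' |sed -n 2,6p
python3 -c "
from h import *
to(606.2,118.2,84,4.6)"
```

```text
ee_pos: [606.5, 117.3, 125.0]
ee_rot: [180.0, 0.1, 4.6]
force: [0.4, 0.2, -1.2]
gripper_width: 62.0
gripper_force: 40.0
ee_pos: [603.6, 119.2, 94.8]
ee_rot: [180.0, 0.2, 4.8]
force: [-0.6, 0.6, -1.1]
gripper_width: 61.8
gripper_force: 40.0
at [603.6, 119.2, 94.8] rot [180.0, 0.2, 4.8] | shift m 0.0025 0.0012 0.0108 yaw rad 0.0032 | t 22.8 F [-0.6, 0.6, -1.1] Tq [-0.05, 0.18, 0.0] w 61.8 gf 40.0 q6 95
```

```bash
python3 -m crank '[{"grip":0.05,"x":0.0025,"y":0.0012,"z":0.0,"yaw":0.003},{"grip":0.05,"x":0.0025,"y":0.0012,"z":0.005,"yaw":0.003},{"grip":0.05,"x":0.0025,"y":0.0012,"z":0.009,"yaw":0.003},{"grip":0.05,"x":0.0025,"y":0.0012,"z":0.009,"yaw":0.003},{"grip":0.05,"x":0.0025,"y":0.0012,"z":0.009,"yaw":0.003}]' |sed -n 2,6p
python3 - <<'E'
from h import *
T=grab_frame("top");S=grab_frame("side")
a=cv2.resize(S[165:245,255:335],None,fx=5,fy=5,interpolation=cv2.INTER_CUBIC)
b=cv2.resize(T[130:190,270:330],None,fx=6.667,fy=6.667,interpolation=cv2.INTER_CUBIC)[:400,:400]
save(np.hstack([a,b]),"c4.png");to(606.2,118.2,75,4.6)
E
```

```text
ee_pos: [607.8, 117.9, 86.8]
ee_rot: [-180.0, 0.0, 4.6]
force: [-0.1, 0.3, -1.9]
gripper_width: 61.8
gripper_force: 40.0
at [608.2, 117.9, 87.1] rot [-180.0, -0.0, 4.6] | shift m -0.0019 -0.0004 0.0121 yaw rad 0.0 | t 23.3 F [-0.8, 0.2, -1.1] Tq [0.02, 0.21, -0.0] w 61.6 gf 40.0 q6 95
```

View pics/c4.png

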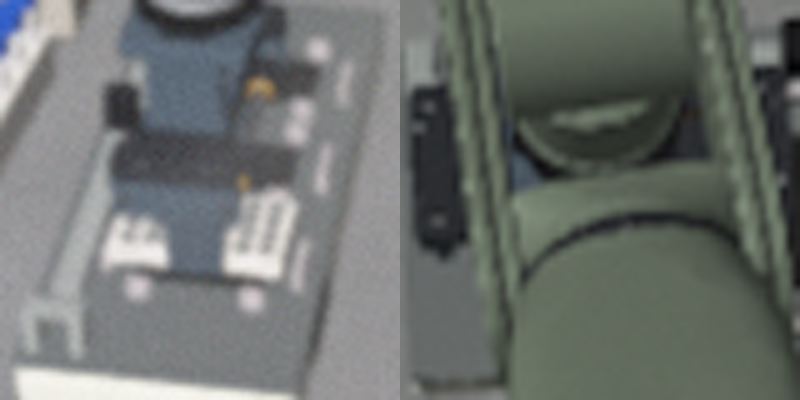

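```bash
python3 -m crank '[{"grip":0.05,"x":-0.0015,"y":0.0,"z":0.0,"yaw":0},{"grip":0.05,"x":-0.0015,"y":0.0,"z":0.004,"yaw":0},{"grip":0.05,"x":-0.0015,"y":0.0,"z":0.008,"yaw":0},{"grip":0.05,"x":-0.0015,"y":0.0,"z":0.01,"yaw":0},{"grip":0.05,"x":-0.0015,"y":0.0,"z":0.01,"yaw":0}]' |sed -n 2,6p
python3 -c "
from h import *
to(606.2,118.2,75,4.6)"
```

```text
ee_pos: [606.1, 117.7, 76.1]
ee_rot: [180.0, 0.1, 4.6]
force: [-0.7, -0.1, -1.4]
gripper_width: 61.4
gripper_force: 40.0
at [606.1, 117.7, 76.1] rot [180.0, 0.1, 4.6] | shift m 0.0002 -0.0005 0.0011 yaw rad 0.0 | t 23.7 F [-0.7, -0.1, -1.4] Tq [-0.08, 0.12, -0.02] w 61.4 gf 40.0 q6 95
```

```bash
python3 -m crank '[{"grip":0.05,"x":0,"y":0.0,"z":0.002,"yaw":0},{"grip":0.05,"x":0,"y":0.0,"z":0.004,"yaw":0},{"grip":0.05,"x":0,"y":0.0,"z":0.006,"yaw":0},{"grip":0.05,"x":0,"y":0.0,"z":0.007,"yaw":0},{"grip":0.05,"x":0,"y":0.0,"z":0.008,"yaw":0}]' |sed -n 2,6p
python3 -m crank '[{"grip":0.05,"x":0,"y":0.0,"z":0.001,"yaw":0},{"grip":0.05,"x":0,"y":0.0,"z":0.002,"yaw":0},{"grip":0.05,"x":0,"y":0.0,"z":0.002,"yaw":0},{"grip":0.05,"x":0,"y":0.0,"z":0.002,"yaw":0},{"grip":0.05,"x":0,"y":0.0,"z":0.002,"yaw":0}]' |sed -n 2,6p
python3 -c "
from h import *
to(606.2,118.2,66,4.6)"
```

```text
ee_pos: [606.9, 117.8, 70.2]
ee_rot: [-180.0, -0.1, 4.6]
force: [-2.2, -0.2, 6.7]
gripper_width: 61.8
gripper_force: 40.0
ee_pos: [606.9, 117.8, 68.1]
ee_rot: [-180.0, -0.1, 4.6]
force: [-1.4, -0.6, 5.0]
gripper_width: 61.6
gripper_force: 40.0
at [606.9, 117.8, 68.1] rot [-180.0, -0.1, 4.6] | shift m -0.0006 -0.0005 0.0021 yaw rad 0.0 | t 24.6 F [-1.4, -0.6, 5.0] Tq [-0.08, 0.48, 0.01] w 61.6 gf 40.0 q6 95
```

```bash
python3 -m crank '[{"grip":0.05,"x":0,"y":0.0,"z":0.001,"yaw":0},{"grip":0.05,"x":0,"y":0.0,"z":0.002,"yaw":0},{"grip":0.05,"x":0,"y":0.0,"z":0.003,"yaw":0},{"grip":0.05,"x":0,"y":0.0,"z":0.003,"yaw":0},{"grip":0.05,"x":0,"y":0.0,"z":0.003,"yaw":0}]' |sed -n 2,6p
python3 -c "
from h import *
to(606.2,118.2,66,4.6)"
```

```text
ee_pos: [606.8, 117.8, 66.0]
ee_rot: [-180.0, -0.1, 4.6]
force: [-3.7, -1.6, 10.2]
gripper_width: 61.9
gripper_force: 40.0
at [606.8, 117.8, 66.0] rot [-180.0, -0.1, 4.6] | shift m -0.0006 -0.0005 -0.0 yaw rad 0.0001 | t 25.0 F [-3.7, -1.6, 10.2] Tq [-0.16, 0.84, -0.02] w 61.9 gf 40.0 q6 95
```

```bash
python3 -m crank '[{"grip":0.05,"x":0,"y":0.0,"z":0.001,"yaw":0},{"grip":0.05,"x":0,"y":0.0,"z":0.0015,"yaw":0},{"grip":0.05,"x":0,"y":0.0,"z":0.0015,"yaw":0},{"grip":0.05,"x":0,"y":0.0,"z":0.0015,"yaw":0},{"grip":0.05,"x":0,"y":0.0,"z":0.0015,"yaw":0}]' |sed -n 2,6p
python3 -m crank '[{"grip":0.072,"x":0,"y":0.0,"z":-0.001,"yaw":0},{"grip":0.072,"x":0,"y":0.0,"z":-0.001,"yaw":0},{"grip":0.072,"x":0,"y":0.0,"z":-0.001,"yaw":0},{"grip":0.072,"x":0,"y":0.0,"z":-0.015,"yaw":0},{"grip":0.072,"x":0,"y":0.0,"z":-0.03,"yaw":0}]' |sed -n 2,6p
python3 -m crank '[{"grip":0.0,"x":0,"y":0.0,"z":0,"yaw":0},{"grip":0.0,"x":0,"y":0.0,"z":0,"yaw":0},{"grip":0.0,"x":0,"y":0.0,"z":0,"yaw":0},{"grip":0.0,"x":0,"y":0.0,"z":0,"yaw":0},{"grip":0.0,"x":0,"y":0.0,"z":0,"yaw":0}]' 10 |sed -n 2,6p
python3 -c "
from h import *
to(607.4,118,78,4.6)"
```

```text
ee_pos: [606.9, 117.8, 66.0]
ee_rot: [-180.0, -0.1, 4.6]
force: [-5.9, -0.7, 17.8]
gripper_width: 61.8
gripper_force: 40.0
ee_pos: [605.8, 117.6, 91.3]
ee_rot: [180.0, 0.2, 4.6]
force: [0.2, -0.6, -1.3]
gripper_width: 72.1
gripper_force: 0.0
ee_pos: [606.0, 117.7, 91.3]
ee_rot: [180.0, 0.1, 4.6]
force: [-0.2, 0.2, -0.7]
gripper_width: 41.7
gripper_force: 0.0
at [606.0, 117.7, 91.3] rot [180.0, 0.1, 4.6] | shift m 0.0014 -0.0002 0.0133 yaw rad -0.0 | t 26.2 F [-0.2, 0.2, -0.7] Tq [0.02, 0.13, 0.02] w 41.7 gf 0.0 q6 95
```

```bash
python3 -m crank '[{"grip":0.0,"x":0.001,"y":0.0,"z":0,"yaw":0},{"grip":0.0,"x":0.001,"y":0.0,"z":0,"yaw":0},{"grip":0.0,"x":0.001,"y":0.0,"z":0.003,"yaw":0},{"grip":0.0,"x":0.001,"y":0.0,"z":0.006,"yaw":0},{"grip":0.0,"x":0.001,"y":0.0,"z":0.009,"yaw":0}]' |sed -n 2,6p
python3 -m crank '[{"grip":0.0,"x":0,"y":0.0,"z":0.002,"yaw":0},{"grip":0.0,"x":0,"y":0.0,"z":0.004,"yaw":0},{"grip":0.0,"x":0,"y":0.0,"z":0.005,"yaw":0},{"grip":0.0,"x":0,"y":0.0,"z":0.006,"yaw":0},{"grip":0.0,"x":0,"y":0.0,"z":0.006,"yaw":0}]' |sed -n 2,6p
python3 -c "
from h import *
to(607.4,118,78,4.6)"
```

```text
ee_pos: [607.5, 117.8, 83.0]
ee_rot: [-180.0, 0.0, 4.6]
force: [-0.4, -0.2, 0.8]
gripper_width: 7.9
gripper_force: 0.0
ee_pos: [607.4, 117.8, 78.3]
ee_rot: [-180.0, 0.0, 4.6]
force: [-2.4, -0.6, 4.8]
gripper_width: 0.5
gripper_force: 2.5
at [607.4, 117.8, 78.3] rot [-180.0, 0.0, 4.6] | shift m -0.0 -0.0002 0.0003 yaw rad 0.0 | t 27.1 F [-2.4, -0.6, 4.8] Tq [-0.14, 0.58, -0.01] w 0.5 gf 2.5 q6 95
```

```bash
python3 -m crank '[{"grip":0.0,"x":0,"y":0.0,"z":0.001,"yaw":0},{"grip":0.0,"x":0,"y":0.0,"z":0.002,"yaw":0},{"grip":0.0,"x":0,"y":0.0,"z":0.002,"yaw":0},{"grip":0.0,"x":0,"y":0.0,"z":0.002,"yaw":0},{"grip":0.0,"x":0,"y":0.0,"z":0.002,"yaw":0}]' |sed -n 2,4p
python3 -m crank '[{"grip":0.0,"x":0,"y":0.0,"z":-0.03,"yaw":0},{"grip":0.03,"x":0,"y":0.0,"z":-0.06,"yaw":0},{"grip":0.06,"x":0,"y":0.0,"z":-0.09,"yaw":0},{"grip":0.085,"x":-0.03,"y":-0.02,"z":-0.1,"yaw":0},{"grip":0.085,"x":-0.06,"y":-0.04,"z":-0.1,"yaw":0}]' |sed -n 2,4p
python3 -m crank '[{"grip":0.085,"x":-0.025,"y":-0.03,"z":0,"yaw":0},{"grip":0.085,"x":-0.05,"y":-0.06,"z":0,"yaw":0},{"grip":0.085,"x":-0.075,"y":-0.09,"z":0,"yaw":0},{"grip":0.085,"x":-0.1,"y":-0.12,"z":0,"yaw":0},{"grip":0.085,"x":-0.125,"y":-0.15,"z":0,"yaw":0}]' |sed -n 2,4p
python3 - <<'E'
from m import *
T=grab_frame("top");S=grab_frame("side")
save(T,"top3.png");save(S,"side3.png")
a=cv2.resize(S[165:265,255:355],None,fx=4,fy=4,interpolation=cv2.INTER_CUBIC)
b=cv2.resize(T[130:230,280:380],None,fx=4,fy=4,interpolation=cv2.INTER_CUBIC)
save(np.hstack([a,b]),"c5.png")
for c,a,r in wells(T,(262,130,415,250),150):
    s,an=r[1],r[2]+(90 if r[1][1]>r[1][0] else 0);v=14*np.array([np.cos(np.radians(an)),np.sin(np.radians(an))])
    z=64 if c[1]<185 else 14
    d=plane("top",c-v,z)-plane("top",c+v,z)
    print(c.round(1),a,plane("top",c,z).round(1),plane("top",r[0],z).round(1),"yaw",round((np.degrees(np.arctan2(d[1],d[0]))+90)%180-90,1))
to(433.2,1.5,100,15)
E
```

```text
ee_pos: [607.4, 117.8, 78.2]
ee_rot: [-180.0, -0.0, 4.6]
force: [-5.8, -0.7, 15.1]
ee_pos: [547.0, 153.2, 178.9]
ee_rot: [-179.9, -0.5, 4.5]
force: [0.8, 1.1, -0.7]
ee_pos: [406.5, 293.4, 175.7]
ee_rot: [-180.0, -0.0, 4.6]
force: [1.1, 0.7, 0.3]
[300.4 162.1] 620 [608.1 119.1  64. ] [607.6 115.5  64. ] yaw 4.1
[384.6 214. ] 597 [ 443.9 -170.3   14. ] [ 443.7 -169.5   14. ] yaw -14.2
[334.  216.5] 605 [432.4   2.1  14. ] [432.6   2.4  14. ] yaw 15.0
at [404.4, 295.4, 175.7] rot [-179.9, 0.1, 4.9] | shift m 0.0034 0.2952 0.0757 yaw rad -0.1757 | t 28.4 F [0.7, 0.6, -0.4] Tq [-0.1, 0.1, 0.03] w 65.7 gf 0.0 q6 120
```

View pics/c5.png

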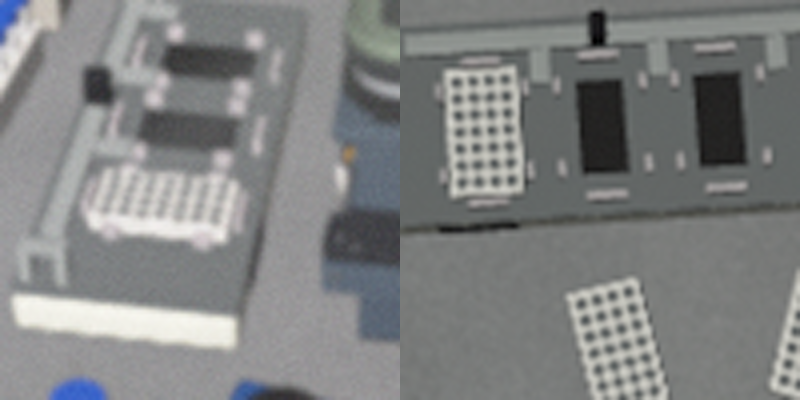

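```bash
python3 -m crank '[{"grip":0.088,"x":0,"y":0.03,"z":0,"yaw":0},{"grip":0.088,"x":0,"y":0.06,"z":0,"yaw":0},{"grip":0.088,"x":0,"y":0.095,"z":0,"yaw":0},{"grip":0.088,"x":0,"y":0.13,"z":0,"yaw":0},{"grip":0.088,"x":0,"y":0.165,"z":0,"yaw":0}]' |sed -n 2,4p
python3 -m crank '[{"grip":0.088,"x":0,"y":0.04,"z":0.01,"yaw":0},{"grip":0.088,"x":0.003,"y":0.08,"z":0.03,"yaw":0},{"grip":0.088,"x":0.003,"y":0.11,"z":0.05,"yaw":-0.06},{"grip":0.088,"x":0.003,"y":0.13,"z":0.07,"yaw":-0.12},{"grip":0.088,"x":0.003,"y":0.13,"z":0.08,"yaw":-0.176}]' |sed -n 2,4p
python3 -m crank '[{"grip":0.088,"x":0,"y":0,"z":0,"yaw":0},{"grip":0.088,"x":0,"y":0,"z":0.0,"yaw":0},{"grip":0.088,"x":0,"y":0,"z":0.015,"yaw":0},{"grip":0.088,"x":0,"y":0,"z":0.03,"yaw":0},{"grip":0.088,"x":0,"y":0,"z":0.03,"yaw":0}]' |sed -n 2,4p
python3 -c "
from h import *
to(432.8,1.2,17,15)"
```

```text
ee_pos: [421.4, 126.1, 175.6]
ee_rot: [180.0, -0.0, 4.6]
force: [0.2, 0.2, 0.3]
ee_pos: [434.0, -5.2, 93.7]
ee_rot: [180.0, 0.1, 14.6]
force: [-0.1, 1.4, -0.7]
ee_pos: [433.9, -0.9, 64.7]
ee_rot: [-180.0, 0.1, 14.7]
force: [-0.2, 0.3, 0.2]
at [433.9, -0.9, 64.7] rot [-180.0, 0.1, 14.7] | shift m -0.0005 -0.0023 0.0477 yaw rad -0.0054 | t 29.7 F [-0.2, 0.3, 0.2] Tq [-0.03, 0.17, -0.0] w 88.3 gf 0.0 q6 74
```

```bash
python3 -m crank '[{"grip":0.088,"x":-0.001,"y":-0.002,"z":0.01,"yaw":-0.005},{"grip":0.088,"x":-0.001,"y":-0.002,"z":0.025,"yaw":-0.005},{"grip":0.088,"x":-0.001,"y":-0.002,"z":0.04,"yaw":-0.005},{"grip":0.088,"x":-0.001,"y":-0.002,"z":0.04,"yaw":-0.005},{"grip":0.088,"x":-0.001,"y":-0.002,"z":0.04,"yaw":-0.005}]' |sed -n 2,4p
python3 -c "
from h import *
to(432.8,1.2,17,15)"
```

```text
ee_pos: [433.6, 0.6, 26.2]
ee_rot: [180.0, -0.0, 15.0]
force: [0.6, 0.0, 0.1]
at [433.6, 0.6, 26.2] rot [180.0, -0.0, 15.0] | shift m -0.0007 -0.0008 0.0092 yaw rad -0.0 | t 30.1 F [0.6, 0.0, 0.1] Tq [-0.05, 0.15, -0.05] w 88.0 gf 0.0 q6 74
```

```bash
python3 -m crank '[{"grip":0.088,"x":0,"y":-0.0005,"z":0.008,"yaw":0},{"grip":0.088,"x":0,"y":-0.0005,"z":0.008,"yaw":0},{"grip":0.08,"x":0,"y":-0.0005,"z":0.008,"yaw":0},{"grip":0.05,"x":0,"y":-0.0005,"z":0.008,"yaw":0},{"grip":0.05,"x":0,"y":-0.0005,"z":0.008,"yaw":0}]' 40 |sed -n 2,6p
python3 -c "
from h import *
to(432.8,1.2,17,15)"
python3 -m crank '[{"grip":0.05,"x":0,"y":0,"z":0,"yaw":0},{"grip":0.05,"x":0,"y":0,"z":0,"yaw":0},{"grip":0.05,"x":0,"y":0,"z":-0.02,"yaw":0},{"grip":0.05,"x":0,"y":0,"z":-0.05,"yaw":0},{"grip":0.05,"x":0,"y":0,"z":-0.09,"yaw":0}]' |sed -n 2,6p
python3 -m crank '[{"grip":0.05,"x":0,"y":0,"z":-0.01,"yaw":0.06},{"grip":0.05,"x":0,"y":0,"z":-0.02,"yaw":0.12},{"grip":0.05,"x":0,"y":0,"z":-0.02,"yaw":0.181},{"grip":0.05,"x":0,"y":0,"z":-0.02,"yaw":0.181},{"grip":0.05,"x":0,"y":0,"z":-0.02,"yaw":0.181}]' |sed -n 2,6p
python3 -c "
from h import *
to(615,18.2,120,4.6)"
```

```text
ee_pos: [433.3, 0.8, 17.8]
ee_rot: [180.0, -0.0, 15.0]
force: [0.0, -0.8, -0.1]
gripper_width: 70.9
gripper_force: 0.0
at [433.3, 0.8, 17.8] rot [180.0, -0.0, 15.0] | shift m -0.0004 -0.0006 0.0008 yaw rad -0.0006 | t 30.5 F [0.0, -0.8, -0.1] Tq [-0.04, 0.21, 0.02] w 70.9 gf 0.0 q6 74
ee_pos: [430.7, 0.7, 106.5]
ee_rot: [-179.9, 0.4, 15.0]
force: [0.7, -0.4, -1.0]
gripper_width: 61.5
gripper_force: 40.0
ee_pos: [432.5, 0.7, 127.2]
ee_rot: [-180.0, 0.0, 4.7]
force: [0.4, 0.1, -1.7]
gripper_width: 61.7
gripper_force: 40.0
at [432.5, 0.7, 127.2] rot [-180.0, 0.0, 4.7] | shift m 0.1833 -0.0025 0.0072 yaw rad 0.0015 | t 31.3 F [0.4, 0.1, -1.7] Tq [-0.07, 0.14, 0.03] w 61.7 gf 40.0 q6 84
```

```bash
python3 -m crank '[{"grip":0.05,"x":0.03,"y":0,"z":0,"yaw":0},{"grip":0.05,"x":0.065,"y":-0.001,"z":0,"yaw":0},{"grip":0.05,"x":0.105,"y":-0.0025,"z":0,"yaw":0},{"grip":0.05,"x":0.145,"y":-0.0025,"z":0,"yaw":0.0015},{"grip":0.05,"x":0.183,"y":-0.0025,"z":0,"yaw":0.0015}]' |sed -n 2,4p
python3 -m crank '[{"grip":0.05,"x":0.001,"y":0,"z":0.0,"yaw":0},{"grip":0.05,"x":0.001,"y":0,"z":0.01,"yaw":0},{"grip":0.05,"x":0.001,"y":0,"z":0.02,"yaw":0},{"grip":0.05,"x":0.001,"y":0,"z":0.034,"yaw":0},{"grip":0.05,"x":0.001,"y":0,"z":0.034,"yaw":0}]' |sed -n 2,6p
python3 -c "
from h import *
to(615.8,18.2,87,4.6)"
```

```text
ee_pos: [616.6, 18.1, 126.3]
ee_rot: [-180.0, 0.1, 4.6]
force: [-0.8, -0.5, -0.6]
ee_pos: [611.9, 17.8, 89.6]
ee_rot: [-180.0, 0.5, 4.5]
force: [-0.9, 0.3, -2.8]
gripper_width: 61.5
gripper_force: 40.0
at [611.9, 17.8, 89.6] rot [-180.0, 0.5, 4.5] | shift m 0.004 -0.0001 0.0026 yaw rad -0.0012 | t 32.2 F [-0.9, 0.3, -2.8] Tq [-0.01, 0.24, 0.0] w 61.5 gf 40.0 q6 86
```

```bash
python3 -m crank '[{"grip":0.05,"x":0,"y":0,"z":0.0,"yaw":0},{"grip":0.05,"x":0,"y":0,"z":0,"yaw":0},{"grip":0.05,"x":0,"y":0,"z":0,"yaw":0},{"grip":0.05,"x":0,"y":0,"z":0,"yaw":0},{"grip":0.05,"x":0,"y":0,"z":0,"yaw":0}]' |sed -n 2,6p
python3 -c "
from h import *
to(615.8,18.2,87,4.6)"
```

```text
ee_pos: [616.4, 18.0, 94.2]
ee_rot: [180.0, -0.1, 4.5]
force: [-1.0, 0.6, -1.7]
gripper_width: 61.7
gripper_force: 40.0
at [616.4, 18.0, 94.2] rot [180.0, -0.1, 4.5] | shift m -0.0006 -0.0003 0.0072 yaw rad -0.0015 | t 32.6 F [-1.0, 0.6, -1.7] Tq [-0.03, 0.15, -0.06] w 61.7 gf 40.0 q6 86
```

```bash
python3 -m crank '[{"grip":0.05,"x":-0.0006,"y":0,"z":0.004,"yaw":-0.001},{"grip":0.05,"x":-0.0006,"y":0,"z":0.008,"yaw":-0.001},{"grip":0.05,"x":-0.0006,"y":0,"z":0.012,"yaw":-0.001},{"grip":0.05,"x":-0.0006,"y":0,"z":0.015,"yaw":-0.001},{"grip":0.05,"x":-0.0006,"y":0,"z":0.015,"yaw":-0.001}]' |sed -n 2,6p
python3 -m crank '[{"grip":0.05,"x":0,"y":0,"z":0.0,"yaw":0},{"grip":0.05,"x":0,"y":0,"z":0,"yaw":0},{"grip":0.05,"x":0,"y":0,"z":0,"yaw":0},{"grip":0.05,"x":0,"y":0,"z":0.001,"yaw":0},{"grip":0.05,"x":0,"y":0,"z":0.002,"yaw":0}]' |sed -n 2,6p
python3 -c "
from h import *
to(615.8,18.2,67,4.6)"
```

```text
ee_pos: [615.0, 17.9, 77.3]
ee_rot: [-180.0, 0.1, 4.6]
force: [-0.8, 0.3, -1.2]
gripper_width: 61.7
gripper_force: 40.0
ee_pos: [615.8, 18.0, 76.6]
ee_rot: [-180.0, -0.0, 4.6]
force: [0.8, -0.5, -1.6]
gripper_width: 61.5
gripper_force: 40.0
at [615.8, 18.0, 76.6] rot [-180.0, -0.0, 4.6] | shift m 0.0 -0.0002 0.0096 yaw rad -0.0004 | t 33.4 F [0.8, -0.5, -1.6] Tq [-0.11, 0.11, -0.02] w 61.5 gf 40.0 q6 86
```

```bash
python3 -m crank '[{"grip":0.05,"x":0,"y":0.0,"z":0.002,"yaw":0},{"grip":0.05,"x":0,"y":0.0,"z":0.004,"yaw":0},{"grip":0.05,"x":0,"y":0.0,"z":0.006,"yaw":0},{"grip":0.05,"x":0,"y":0.0,"z":0.007,"yaw":0},{"grip":0.05,"x":0,"y":0.0,"z":0.007,"yaw":0}]' |sed -n 2,6p
python3 -m crank '[{"grip":0.05,"x":0,"y":0.0,"z":0.001,"yaw":0},{"grip":0.05,"x":0,"y":0.0,"z":0.002,"yaw":0},{"grip":0.05,"x":0,"y":0.0,"z":0.003,"yaw":0},{"grip":0.05,"x":0,"y":0.0,"z":0.004,"yaw":0},{"grip":0.05,"x":0,"y":0.0,"z":0.004,"yaw":0}]' |sed -n 2,6p
python3 -c "
from h import *
to(615.8,18.2,67,4.6)"
```

```text
ee_pos: [615.9, 18.0, 70.4]
ee_rot: [-180.0, -0.1, 4.6]
force: [-2.1, -0.2, 3.5]
gripper_width: 61.6
gripper_force: 40.0
ee_pos: [615.9, 18.0, 67.7]
ee_rot: [-180.0, -0.1, 4.6]
force: [-3.5, 0.4, 12.1]
gripper_width: 61.5
gripper_force: 40.0
at [615.9, 18.0, 67.7] rot [-180.0, -0.1, 4.6] | shift m -0.0001 -0.0002 0.0007 yaw rad -0.0005 | t 34.2 F [-3.5, 0.4, 12.1] Tq [-0.01, 0.9, 0.05] w 61.5 gf 40.0 q6 86
```

```bash
python3 -m crank '[{"grip":0.072,"x":0,"y":0.0,"z":-0.001,"yaw":0},{"grip":0.072,"x":0,"y":0.0,"z":-0.001,"yaw":0},{"grip":0.072,"x":0,"y":0.0,"z":-0.001,"yaw":0},{"grip":0.072,"x":0,"y":0.0,"z":-0.015,"yaw":0},{"grip":0.072,"x":0,"y":0.0,"z":-0.028,"yaw":0}]' |sed -n 2,6p
python3 -m crank '[{"grip":0.0,"x":0,"y":0.0,"z":0,"yaw":0},{"grip":0.0,"x":0,"y":0.0,"z":0,"yaw":0},{"grip":0.0,"x":0,"y":0.0,"z":0,"yaw":0},{"grip":0.0,"x":0,"y":0.0,"z":0,"yaw":0},{"grip":0.0,"x":0,"y":0.0,"z":0,"yaw":0}]' 10 |sed -n 2,6p
python3 -m crank '[{"grip":0.0,"x":0,"y":0.0,"z":0,"yaw":0},{"grip":0.0,"x":0,"y":0.0,"z":0,"yaw":0},{"grip":0.0,"x":0,"y":0.0,"z":0.003,"yaw":0},{"grip":0.0,"x":0,"y":0.0,"z":0.006,"yaw":0},{"grip":0.0,"x":0,"y":0.0,"z":0.009,"yaw":0}]' |sed -n 2,6p
python3 -c "
from h import *
to(615.8,18.2,78,4.6)"
```

```text
ee_pos: [614.9, 17.9, 92.5]
ee_rot: [-180.0, 0.2, 4.6]
force: [0.1, -0.4, 1.2]
gripper_width: 72.0
gripper_force: 0.0
ee_pos: [615.1, 17.9, 92.5]
ee_rot: [-180.0, 0.1, 4.6]
force: [0.2, 0.4, -0.1]
gripper_width: 41.8
gripper_force: 0.0
ee_pos: [615.5, 18.0, 84.0]
ee_rot: [-180.0, 0.0, 4.6]
force: [-0.3, 0.3, 0.4]
gripper_width: 8.0
gripper_force: 0.0
at [615.5, 18.0, 84.0] rot [-180.0, 0.0, 4.6] | shift m 0.0003 -0.0002 0.006 yaw rad -0.0005 | t 35.5 F [-0.3, 0.3, 0.4] Tq [-0.02, 0.17, -0.0] w 8.0 gf 0.0 q6 86
```

```bash
python3 -m crank '[{"grip":0.0,"x":0,"y":0.0,"z":0.002,"yaw":0},{"grip":0.0,"x":0,"y":0.0,"z":0.004,"yaw":0},{"grip":0.0,"x":0,"y":0.0,"z":0.006,"yaw":0},{"grip":0.0,"x":0,"y":0.0,"z":0.008,"yaw":0},{"grip":0.0,"x":0,"y":0.0,"z":0.009,"yaw":0}]' |sed -n 2,6p
python3 -m crank '[{"grip":0.0,"x":0,"y":0.0,"z":-0.03,"yaw":0},{"grip":0.03,"x":0,"y":0.0,"z":-0.06,"yaw":0},{"grip":0.06,"x":0,"y":0.0,"z":-0.09,"yaw":0},{"grip":0.088,"x":-0.03,"y":-0.03,"z":-0.1,"yaw":0},{"grip":0.088,"x":-0.06,"y":-0.06,"z":-0.1,"yaw":0}]' |sed -n 2,4p
python3 -m crank '[{"grip":0.088,"x":-0.025,"y":-0.03,"z":0,"yaw":0},{"grip":0.088,"x":-0.05,"y":-0.06,"z":0,"yaw":0},{"grip":0.088,"x":-0.075,"y":-0.09,"z":0,"yaw":0},{"grip":0.088,"x":-0.1,"y":-0.12,"z":0,"yaw":0},{"grip":0.088,"x":-0.125,"y":-0.15,"z":0,"yaw":0}]' |sed -n 2,4p
cat > look.py <<'E'
from m import *
import sys
T=grab_frame("top");S=grab_frame("side")
n=sys.argv[1];save(T,f"top{n}.png");save(S,f"side{n}.png")
a=cv2.resize(S[165:265,255:355],None,fx=4,fy=4,interpolation=cv2.INTER_CUBIC)
b=cv2.resize(T[130:230,280:380],None,fx=4,fy=4,interpolation=cv2.INTER_CUBIC)
save(np.hstack([a,b]),f"c{n}.png")
for c,a,r in wells(T,(262,130,415,250),150):
    s,an=r[1],r[2]+(90 if r[1][1]>r[1][0] else 0);v=14*np.array([np.cos(np.radians(an)),np.sin(np.radians(an))])
    z=64 if c[1]<185 else 14
    d=plane("top",c-v,z)-plane("top",c+v,z)
    print(c.round(1),a,plane("top",c,z).round(1),plane("top",r[0],z).round(1),"yaw",round((np.degrees(np.arctan2(d[1],d[0]))+90)%180-90,1))
E
python3 look.py 6
python3 -c "
from h import *
to(444.2,-171.2,100,-14.3)"
```

```text
ee_pos: [615.6, 18.0, 78.3]
ee_rot: [-180.0, -0.0, 4.6]
force: [-7.0, -0.8, 21.6]
gripper_width: 0.7
gripper_force: 10.9
ee_pos: [555.6, 71.1, 178.6]
ee_rot: [-180.0, -0.5, 4.4]
force: [0.3, 0.9, 0.1]
ee_pos: [415.0, 211.8, 175.6]
ee_rot: [-180.0, -0.0, 4.5]
force: [-0.2, 0.7, 0.7]
[330.2 160.3] 629 [616.2  19.   64. ] [615.7  16.1  64. ] yaw 0.7
[300.4 162.1] 625 [608.1 119.1  64. ] [606.6 115.7  64. ] yaw -0.9
[384.6 214. ] 596 [ 443.9 -170.3   14. ] [ 444.1 -169.6   14. ] yaw -14.2
at [412.7, 213.5, 175.5] rot [-179.9, 0.1, 4.9] | shift m -0.0014 0.386 0.0755 yaw rad 0.3349 | t 36.9 F [1.1, 0.3, 0.7] Tq [-0.06, 0.13, -0.02] w 65.9 gf 0.0 q6 111
```

```bash
python3 -m crank '[{"grip":0.088,"x":0,"y":0.03,"z":0,"yaw":0},{"grip":0.088,"x":0,"y":0.065,"z":0,"yaw":0},{"grip":0.088,"x":0,"y":0.105,"z":0,"yaw":0},{"grip":0.088,"x":0,"y":0.145,"z":0,"yaw":0},{"grip":0.088,"x":0,"y":0.185,"z":0,"yaw":0}]' |sed -n 2,4p
python3 -m crank '[{"grip":0.088,"x":0,"y":0.04,"z":0,"yaw":0},{"grip":0.088,"x":0,"y":0.08,"z":0,"yaw":0},{"grip":0.088,"x":0,"y":0.12,"z":0.02,"yaw":0.06},{"grip":0.088,"x":0,"y":0.16,"z":0.04,"yaw":0.12},{"grip":0.088,"x":0,"y":0.2,"z":0.06,"yaw":0.2}]' |sed -n 2,4p
python3 -m crank '[{"grip":0.088,"x":0,"y":0,"z":0,"yaw":0.1},{"grip":0.088,"x":0,"y":0,"z":0.02,"yaw":0.137},{"grip":0.088,"x":0,"y":0,"z":0.04,"yaw":0.137},{"grip":0.088,"x":0,"y":0,"z":0.04,"yaw":0.137},{"grip":0.088,"x":0,"y":0,"z":0.04,"yaw":0.137}]' |sed -n 2,4p
python3 -c "
from h import *
to(444.3,-171.2,17,-14.4)"
```

```text
ee_pos: [431.5, 24.3, 175.6]
ee_rot: [180.0, -0.1, 4.6]
force: [0.7, -0.3, -0.0]
ee_pos: [446.7, -167.7, 119.3]
ee_rot: [180.0, -0.1, -7.1]
force: [0.7, -0.0, 0.7]
ee_pos: [446.0, -165.2, 79.0]
ee_rot: [-180.0, 0.1, -14.8]
force: [0.2, -0.5, 0.9]
at [446.0, -165.2, 79.0] rot [-180.0, 0.1, -14.8] | shift m -0.0001 0.0063 0.062 yaw rad -0.0063 | t 38.1 F [0.2, -0.5, 0.9] Tq [-0.04, 0.22, 0.02] w 88.4 gf 0.0 q6 83
```

```bash
python3 -m crank '[{"grip":0.088,"x":0,"y":0.006,"z":0.02,"yaw":-0.006},{"grip":0.088,"x":0,"y":0.006,"z":0.04,"yaw":-0.006},{"grip":0.088,"x":0,"y":0.006,"z":0.053,"yaw":-0.006},{"grip":0.088,"x":0,"y":0.006,"z":0.053,"yaw":-0.006},{"grip":0.088,"x":0,"y":0.006,"z":0.053,"yaw":-0.006}]' |sed -n 2,4p
python3 -c "
from h import *
to(444.3,-171.2,17,-14.4)"
```

```text
ee_pos: [445.7, -170.8, 27.3]
ee_rot: [180.0, -0.1, -14.4]
force: [0.1, 0.5, 0.2]
at [445.7, -170.8, 27.3] rot [180.0, -0.1, -14.4] | shift m -0.0012 0.0007 0.0103 yaw rad 0.0005 | t 38.5 F [0.1, 0.5, 0.2] Tq [0.01, 0.18, 0.01] w 87.6 gf 0.0 q6 82
```

```bash
python3 -m crank '[{"grip":0.088,"x":-0.001,"y":0.0005,"z":0.009,"yaw":0},{"grip":0.088,"x":-0.001,"y":0.0005,"z":0.009,"yaw":0},{"grip":0.08,"x":-0.001,"y":0.0005,"z":0.009,"yaw":0},{"grip":0.05,"x":-0.001,"y":0.0005,"z":0.009,"yaw":0},{"grip":0.05,"x":-0.001,"y":0.0005,"z":0.009,"yaw":0}]' 40 |sed -n 2,6p
python3 -c "
from h import *
to(444.3,-171.2,17,-14.4)"
python3 -m crank '[{"grip":0.05,"x":0,"y":0,"z":0,"yaw":0},{"grip":0.05,"x":0,"y":0,"z":0,"yaw":0},{"grip":0.05,"x":0,"y":0,"z":-0.02,"yaw":0},{"grip":0.05,"x":0,"y":0,"z":-0.05,"yaw":0},{"grip":0.05,"x":0,"y":0,"z":-0.09,"yaw":0}]' |sed -n 2,6p
python3 -m crank '[{"grip":0.05,"x":0,"y":0,"z":-0.01,"yaw":-0.11},{"grip":0.05,"x":0,"y":0,"z":-0.02,"yaw":-0.22},{"grip":0.05,"x":0,"y":0,"z":-0.02,"yaw":-0.332},{"grip":0.05,"x":0,"y":0,"z":-0.02,"yaw":-0.332},{"grip":0.05,"x":0,"y":0,"z":-0.02,"yaw":-0.332}]' |sed -n 2,6p
python3 -c "
from h import *
to(623.8,-81.5,120,4.6)"
```

```text
ee_pos: [444.3, -170.9, 17.9]
ee_rot: [180.0, -0.1, -14.4]
force: [0.3, 0.8, -0.2]
gripper_width: 70.8
gripper_force: 0.0
at [444.3, -170.9, 17.9] rot [180.0, -0.1, -14.4] | shift m 0.0001 0.0003 0.0009 yaw rad 0.0003 | t 38.9 F [0.3, 0.8, -0.2] Tq [-0.06, 0.18, -0.02] w 70.8 gf 0.0 q6 82
ee_pos: [441.7, -169.9, 106.3]
ee_rot: [-179.9, 0.4, -14.4]
force: [0.8, -0.3, -1.4]
gripper_width: 61.7
gripper_force: 40.0
ee_pos: [443.5, -170.6, 127.2]
ee_rot: [-180.0, 0.0, 4.5]
force: [-0.3, 0.6, -0.4]
gripper_width: 61.4
gripper_force: 40.0
at [443.5, -170.6, 127.2] rot [-180.0, 0.0, 4.5] | shift m 0.1867 -0.0748 0.0072 yaw rad -0.0023 | t 39.8 F [-0.3, 0.6, -0.4] Tq [-0.04, 0.18, 0.01] w 61.4 gf 40.0 q6 63
```

```bash
python3 -m crank '[{"grip":0.05,"x":0.03,"y":-0.01,"z":0,"yaw":0},{"grip":0.05,"x":0.065,"y":-0.025,"z":0,"yaw":0},{"grip":0.05,"x":0.1,"y":-0.04,"z":0,"yaw":0},{"grip":0.05,"x":0.135,"y":-0.055,"z":0,"yaw":-0.002},{"grip":0.05,"x":0.17,"y":-0.068,"z":0,"yaw":-0.002}]' |sed -n 2,4p
python3 -m crank '[{"grip":0.05,"x":0.017,"y":-0.0065,"z":0.0,"yaw":0},{"grip":0.05,"x":0.017,"y":-0.0065,"z":0.01,"yaw":0},{"grip":0.05,"x":0.017,"y":-0.0065,"z":0.02,"yaw":0},{"grip":0.05,"x":0.017,"y":-0.0065,"z":0.033,"yaw":0},{"grip":0.05,"x":0.017,"y":-0.0065,"z":0.033,"yaw":0}]' |sed -n 2,6p
python3 -m crank '[{"grip":0.05,"x":0,"y":0,"z":0.0,"yaw":0},{"grip":0.05,"x":0,"y":0,"z":0,"yaw":0},{"grip":0.05,"x":0,"y":0,"z":0,"yaw":0},{"grip":0.05,"x":0,"y":0,"z":0,"yaw":0},{"grip":0.05,"x":0,"y":0,"z":0,"yaw":0}]' |sed -n 2,6p
python3 -c "
from h import *
to(623.8,-81.6,78,4.6)"
```

```text
ee_pos: [608.7, -88.0, 126.4]
ee_rot: [-180.0, 0.1, 4.6]
force: [0.6, -1.2, -1.1]
ee_pos: [620.5, -81.5, 90.4]
ee_rot: [-179.9, 0.5, 4.6]
force: [-0.4, -0.2, -1.5]
gripper_width: 61.8
gripper_force: 40.0
ee_pos: [624.5, -81.6, 95.2]
ee_rot: [180.0, -0.1, 4.7]
force: [-0.3, -0.1, -1.4]
gripper_width: 62.0
gripper_force: 40.0
at [624.5, -81.6, 95.2] rot [180.0, -0.1, 4.7] | shift m -0.0007 -0.0001 0.0172 yaw rad 0.0021 | t 41.0 F [-0.3, -0.1, -1.4] Tq [-0.06, 0.13, 0.01] w 62.0 gf 40.0 q6 77
```

```bash
python3 -m crank '[{"grip":0.05,"x":-0.0007,"y":0,"z":0.004,"yaw":0.002},{"grip":0.05,"x":-0.0007,"y":0,"z":0.008,"yaw":0.002},{"grip":0.05,"x":-0.0007,"y":0,"z":0.012,"yaw":0.002},{"grip":0.05,"x":-0.0007,"y":0,"z":0.016,"yaw":0.002},{"grip":0.05,"x":-0.0007,"y":0,"z":0.016,"yaw":0.002}]' |sed -n 2,6p
python3 -m crank '[{"grip":0.05,"x":0,"y":0,"z":0.0,"yaw":0},{"grip":0.05,"x":0,"y":0,"z":0,"yaw":0},{"grip":0.05,"x":0,"y":0,"z":0,"yaw":0},{"grip":0.05,"x":0,"y":0,"z":0.001,"yaw":0},{"grip":0.05,"x":0,"y":0,"z":0.002,"yaw":0}]' |sed -n 2,6p
python3 -c "
from h import *
to(623.8,-81.6,68,4.6)"
```

```text
ee_pos: [622.8, -81.3, 77.2]
ee_rot: [-180.0, 0.1, 4.6]
force: [-0.0, 0.1, -2.0]
gripper_width: 61.3
gripper_force: 40.0
ee_pos: [623.7, -81.5, 76.7]
ee_rot: [180.0, -0.0, 4.6]
force: [0.0, 0.5, -2.7]
gripper_width: 61.5
gripper_force: 40.0
at [623.7, -81.5, 76.7] rot [180.0, -0.0, 4.6] | shift m 0.0 0.0001 0.0087 yaw rad 0.0006 | t 41.9 F [0.0, 0.5, -2.7] Tq [-0.02, 0.1, -0.01] w 61.5 gf 40.0 q6 77
```

```bash
python3 -m crank '[{"grip":0.05,"x":0,"y":0.0,"z":0.002,"yaw":0},{"grip":0.05,"x":0,"y":0.0,"z":0.004,"yaw":0},{"grip":0.05,"x":0,"y":0.0,"z":0.006,"yaw":0},{"grip":0.05,"x":0,"y":0.0,"z":0.007,"yaw":0},{"grip":0.05,"x":0,"y":0.0,"z":0.007,"yaw":0}]' |sed -n 2,6p
python3 -m crank '[{"grip":0.05,"x":0,"y":0.0,"z":0.001,"yaw":0},{"grip":0.05,"x":0,"y":0.0,"z":0.002,"yaw":0},{"grip":0.05,"x":0,"y":0.0,"z":0.003,"yaw":0},{"grip":0.05,"x":0,"y":0.0,"z":0.004,"yaw":0},{"grip":0.05,"x":0,"y":0.0,"z":0.004,"yaw":0}]' |sed -n 2,6p
python3 -c "
from h import *
to(615.8,18.2,67,4.6)"
```

```text
ee_pos: [623.8, -81.5, 70.5]
ee_rot: [180.0, -0.1, 4.6]
force: [-0.7, -0.1, 3.7]
gripper_width: 61.8
gripper_force: 40.0
ee_pos: [623.8, -81.5, 67.8]
ee_rot: [180.0, -0.1, 4.6]
force: [-2.9, -0.0, 11.6]
gripper_width: 61.5
gripper_force: 40.0
at [623.8, -81.5, 67.8] rot [180.0, -0.1, 4.6] | shift m 0.0001 -0.1 0.0008 yaw rad 0.0005 | t 42.7 F [-2.9, -0.0, 11.6] Tq [0.21, 0.87, -0.01] w 61.5 gf 40.0 q6 77
```

On the deck (TCP 67.8, same as the last plate). Now release, press from above, retreat and look.

```bash
python3 -m crank '[{"grip":0.072,"x":0,"y":0.0,"z":-0.001,"yaw":0},{"grip":0.072,"x":0,"y":0.0,"z":-0.001,"yaw":0},{"grip":0.072,"x":0,"y":0.0,"z":-0.001,"yaw":0},{"grip":0.072,"x":0,"y":0.0,"z":-0.015,"yaw":0},{"grip":0.072,"x":0,"y":0.0,"z":-0.028,"yaw":0}]' |sed -n 2,4p
python3 -m crank '[{"grip":0.0,"x":0,"y":0.0,"z":0,"yaw":0},{"grip":0.0,"x":0,"y":0.0,"z":0,"yaw":0},{"grip":0.0,"x":0,"y":0.0,"z":0,"yaw":0},{"grip":0.0,"x":0,"y":0.0,"z":0,"yaw":0},{"grip":0.0,"x":0,"y":0.0,"z":0,"yaw":0}]' 10 |sed -n 2p
python3 -m crank '[{"grip":0.0,"x":0,"y":0.0,"z":0,"yaw":0},{"grip":0.0,"x":0,"y":0.0,"z":0,"yaw":0},{"grip":0.0,"x":0,"y":0.0,"z":0.003,"yaw":0},{"grip":0.0,"x":0,"y":0.0,"z":0.006,"yaw":0},{"grip":0.0,"x":0,"y":0.0,"z":0.009,"yaw":0}]' |sed -n 2,6p
python3 -m crank '[{"grip":0.0,"x":0,"y":0.0,"z":0.002,"yaw":0},{"grip":0.0,"x":0,"y":0.0,"z":0.004,"yaw":0},{"grip":0.0,"x":0,"y":0.0,"z":0.006,"yaw":0},{"grip":0.0,"x":0,"y":0.0,"z":0.008,"yaw":0},{"grip":0.0,"x":0,"y":0.0,"z":0.008,"yaw":0}]' |sed -n 2,6p
python3 -m crank '[{"grip":0.0,"x":0,"y":0.0,"z":-0.03,"yaw":0},{"grip":0.03,"x":0,"y":0.0,"z":-0.06,"yaw":0},{"grip":0.06,"x":0,"y":0.0,"z":-0.09,"yaw":0},{"grip":0.06,"x":-0.03,"y":-0.03,"z":-0.12,"yaw":0},{"grip":0.06,"x":-0.06,"y":-0.06,"z":-0.12,"yaw":0}]' |sed -n 2,4p
python3 -m crank '[{"grip":0.06,"x":-0.025,"y":-0.03,"z":0,"yaw":0},{"grip":0.06,"x":-0.05,"y":-0.06,"z":0,"yaw":0},{"grip":0.06,"x":-0.075,"y":-0.09,"z":0,"yaw":0},{"grip":0.06,"x":-0.1,"y":-0.12,"z":0,"yaw":0},{"grip":0.06,"x":-0.125,"y":-0.15,"z":0,"yaw":0}]' |sed -n 2,4p
python3 -m crank '[{"grip":0.06,"x":-0.01,"y":-0.03,"z":0,"yaw":0},{"grip":0.06,"x":-0.02,"y":-0.06,"z":0,"yaw":0},{"grip":0.06,"x":-0.03,"y":-0.09,"z":0,"yaw":0},{"grip":0.06,"x":-0.03,"y":-0.12,"z":0,"yaw":0},{"grip":0.06,"x":-0.03,"y":-0.15,"z":0,"yaw":0}]' |sed -n 2,4p
python3 look.py 7
python3 -c "
from h import *
to(695.3,24.2,180,4.6)"
```

```text
ee_pos: [622.8, -81.4, 92.5]
ee_rot: [-180.0, 0.2, 4.6]
force: [1.2, -0.6, 1.1]
ee_pos: [623.0, -81.4, 92.5]
ee_pos: [623.5, -81.5, 84.1]
ee_rot: [-180.0, 0.0, 4.6]
force: [-0.0, -0.1, 0.6]
gripper_width: 8.7
gripper_force: 0.0
ee_pos: [623.6, -81.5, 78.3]
ee_rot: [180.0, -0.0, 4.6]
force: [-2.8, 0.5, 9.2]
gripper_width: 0.6
gripper_force: 4.7
ee_pos: [569.7, -33.6, 199.7]
ee_rot: [179.9, -0.6, 4.5]
force: [-0.1, 0.7, 0.7]
ee_pos: [427.9, 107.7, 195.5]
ee_rot: [-180.0, -0.0, 4.6]
force: [-0.4, 1.2, 0.4]
ee_pos: [386.5, 255.2, 195.8]
ee_rot: [-180.0, -0.0, 4.7]
force: [-0.8, -0.7, 0.6]
[359.7 158.4] 642 [624.5 -80.7  64. ] [624.2 -79.8  64. ] yaw 2.9
[330.1 160.3] 627 [616.4  19.1  64. ] [615.7  16.1  64. ] yaw 0.7
[300.6 162.7] 612 [606.4 118.4  64. ] [607.3 115.5  64. ] yaw 4.1
at [387.3, 257.4, 195.6] rot [-179.9, -0.1, 4.9] | shift m 0.2871 0.2585 0.0156 yaw rad 0.0048 | t 45.7 F [0.1, -0.1, 0.9] Tq [-0.08, 0.18, 0.02] w 60.4 gf 0.0 q6 117
```

View pics/c7.png

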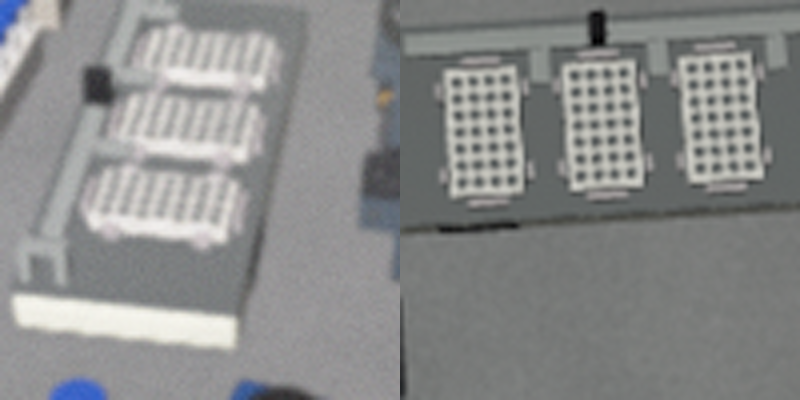

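All three plates sit in their nests. The left one shifted about 1.5 mm within its play, so I check its height with a short press, then lock.

```bash
python3 -m crank '[{"grip":0.0,"x":0.035,"y":0.02,"z":0,"yaw":0.005},{"grip":0.0,"x":0.07,"y":0.04,"z":0,"yaw":0.005},{"grip":0.0,"x":0.105,"y":0.06,"z":0,"yaw":0.005},{"grip":0.0,"x":0.14,"y":0.08,"z":0,"yaw":0.005},{"grip":0.0,"x":0.17,"y":0.1,"z":0.0,"yaw":0.005}]' |sed -n 2,4p
python3 -m crank '[{"grip":0.0,"x":0.035,"y":0.02,"z":0.01,"yaw":0},{"grip":0.0,"x":0.037,"y":0.056,"z":0.03,"yaw":0},{"grip":0.0,"x":0.037,"y":0.056,"z":0.06,"yaw":0},{"grip":0.0,"x":0.037,"y":0.056,"z":0.085,"yaw":0},{"grip":0.0,"x":0.037,"y":0.056,"z":0.085,"yaw":0}]' |sed -n 2,4p
python3 -m crank '[{"grip":0.0,"x":0,"y":0,"z":0,"yaw":0},{"grip":0.0,"x":0,"y":0,"z":0,"yaw":0},{"grip":0.0,"x":0,"y":0,"z":0.0,"yaw":0},{"grip":0.0,"x":0,"y":0,"z":0.0,"yaw":0},{"grip":0.0,"x":0,"y":0,"z":0.0,"yaw":0}]' |sed -n 2,4p
python3 -c "
from h import *
to(607.2,117.8,78,4.6)"
```

```text
ee_pos: [567.0, 166.1, 195.3]
ee_rot: [180.0, -0.0, 4.3]
force: [1.3, 0.2, -0.4]
ee_pos: [602.5, 112.5, 105.0]
ee_rot: [179.9, 0.7, 4.2]
force: [-0.3, -0.5, -1.3]
ee_pos: [606.7, 115.3, 112.0]
ee_rot: [-180.0, -0.2, 4.4]
force: [0.5, -0.8, 0.6]
at [606.7, 115.3, 112.0] rot [-180.0, -0.2, 4.4] | shift m 0.0007 -0.0024 0.034 yaw rad -0.0038 | t 47.0 F [0.5, -0.8, 0.6] Tq [-0.04, 0.21, 0.0] w 0.4 gf 0.0 q6 95
```

```bash
python3 -m crank '[{"grip":0.0,"x":0,"y":-0.002,"z":0.008,"yaw":0},{"grip":0.0,"x":0,"y":-0.002,"z":0.016,"yaw":0},{"grip":0.0,"x":0,"y":-0.002,"z":0.024,"yaw":0},{"grip":0.0,"x":0,"y":-0.002,"z":0.026,"yaw":0},{"grip":0.0,"x":0,"y":-0.002,"z":0.026,"yaw":0}]' |sed -n 2,4p
python3 -m crank '[{"grip":0.0,"x":0,"y":0,"z":0.002,"yaw":0},{"grip":0.0,"x":0,"y":0,"z":0.004,"yaw":0},{"grip":0.0,"x":0,"y":0,"z":0.006,"yaw":0},{"grip":0.0,"x":0,"y":0,"z":0.008,"yaw":0},{"grip":0.0,"x":0,"y":0,"z":0.01,"yaw":0}]' |sed -n 2,4p
python3 -m crank '[{"grip":0.0,"x":0,"y":0,"z":0,"yaw":0},{"grip":0.0,"x":0,"y":0,"z":0,"yaw":0},{"grip":0.0,"x":0,"y":0,"z":-0.03,"yaw":0},{"grip":0.06,"x":0,"y":0,"z":-0.06,"yaw":0},{"grip":0.06,"x":0,"y":0.0,"z":-0.08,"yaw":0}]' |sed -n 2,4p
python3 -c "
from h import *
to(695.3,24.2,150,4.6)"
```

```text
ee_pos: [605.0, 116.7, 82.9]
ee_rot: [180.0, 0.2, 4.3]
force: [0.3, -0.0, -0.1]
ee_pos: [606.2, 116.9, 78.2]
ee_rot: [-180.0, -0.1, 4.3]
force: [-9.2, -1.5, 32.7]
ee_pos: [606.9, 117.0, 157.2]
ee_rot: [-180.0, -0.2, 4.3]
force: [0.8, -0.3, -0.5]
at [606.9, 117.0, 157.2] rot [-180.0, -0.2, 4.3] | shift m 0.0812 0.0992 0.0072 yaw rad -0.0046 | t 48.2 F [0.8, -0.3, -0.5] Tq [-0.04, 0.13, -0.02] w 10.5 gf 0.0 q6 96
```

```bash
python3 -m crank '[{"grip":0.06,"x":0.025,"y":0.03,"z":0,"yaw":-0.005},{"grip":0.06,"x":0.05,"y":0.06,"z":0,"yaw":-0.005},{"grip":0.06,"x":0.08,"y":0.099,"z":0,"yaw":-0.005},{"grip":0.06,"x":0.08,"y":0.099,"z":0,"yaw":-0.005},{"grip":0.06,"x":0.08,"y":0.099,"z":0.02,"yaw":-0.005}]' |sed -n 2,4p
python3 -m crank '[{"grip":0.06,"x":0,"y":0,"z":0,"yaw":0},{"grip":0.06,"x":0,"y":0,"z":0,"yaw":0},{"grip":0.06,"x":0,"y":0,"z":0,"yaw":0},{"grip":0.06,"x":0,"y":0,"z":0,"yaw":0},{"grip":0.06,"x":0,"y":0,"z":0,"yaw":0}]' |sed -n 2,5p
python3 -c "
from h import *
to(694,24.2,100,4.6)"
```

```text
ee_pos: [697.7, 21.4, 137.9]
ee_rot: [179.9, -0.6, 4.4]
force: [0.0, 0.5, 1.4]
ee_pos: [693.4, 24.8, 135.5]
ee_rot: [-180.0, -0.1, 4.7]
force: [-0.8, 0.9, 0.1]
gripper_width: 59.9
at [693.4, 24.8, 135.5] rot [-180.0, -0.1, 4.7] | shift m 0.0006 0.0007 0.0355 yaw rad 0.0013 | t 49.0 F [-0.8, 0.9, 0.1] Tq [-0.07, 0.18, -0.02] w 59.9 gf 0.0 q6 86
```

Descend, grip, and push towards +y (tool −y) by 45 mm.

```bash
python3 -m crank '[{"grip":0.06,"x":0,"y":0.0007,"z":0.02,"yaw":0},{"grip":0.06,"x":0,"y":0.0007,"z":0.033,"yaw":0},{"grip":0.06,"x":0,"y":0.0007,"z":0.033,"yaw":0},{"grip":0.0,"x":0,"y":0.0007,"z":0.033,"yaw":0},{"grip":0.0,"x":0,"y":0.0007,"z":0.033,"yaw":0}]' 20|sed -n 2,4p
python3 -m crank '[{"grip":0.0,"x":0,"y":0,"z":0,"yaw":0},{"grip":0.0,"x":0,"y":0,"z":0,"yaw":0},{"grip":0.0,"x":0,"y":0,"z":0,"yaw":0},{"grip":0.0,"x":0,"y":0,"z":0,"yaw":0},{"grip":0.0,"x":0,"y":0,"z":0,"yaw":0}]' |sed -n 2,6p
python3 -m crank '[{"grip":0.0,"x":0,"y":-0.005,"z":0,"yaw":0},{"grip":0.0,"x":0,"y":-0.01,"z":0,"yaw":0},{"grip":0.0,"x":0,"y":-0.015,"z":0,"yaw":0},{"grip":0.0,"x":0,"y":-0.02,"z":0,"yaw":0},{"grip":0.0,"x":0,"y":-0.025,"z":0,"yaw":0}]' |sed -n 2,6p
python3 -m crank '[{"grip":0.0,"x":0,"y":-0.004,"z":0,"yaw":0},{"grip":0.0,"x":0,"y":-0.008,"z":0,"yaw":0},{"grip":0.0,"x":0,"y":-0.012,"z":0,"yaw":0},{"grip":0.0,"x":0,"y":-0.016,"z":0,"yaw":0},{"grip":0.0,"x":0,"y":-0.018,"z":0,"yaw":0}]' |sed -n 2,6p
python3 -c "
from h import *
to(691,69,100,4.6)"
```

```text
ee_pos: [693.9, 23.8, 102.7]
ee_rot: [180.0, -0.1, 4.6]
force: [0.5, -0.6, -0.2]
ee_pos: [693.3, 23.5, 101.7]
ee_rot: [-180.0, -0.0, 4.6]
force: [-0.8, -0.1, -0.5]
gripper_width: 16.3
gripper_force: 0.0
ee_pos: [691.3, 48.7, 101.7]
ee_rot: [180.0, -0.0, 4.6]
force: [0.6, -4.2, 2.2]
gripper_width: 13.9
gripper_force: 20.0
ee_pos: [689.9, 67.1, 101.7]
ee_rot: [-180.0, -0.0, 4.6]
force: [0.3, -3.2, 2.3]
gripper_width: 13.8
gripper_force: 20.0
at [689.9, 67.1, 101.7] rot [-180.0, -0.0, 4.6] | shift m 0.0013 -0.0018 0.0017 yaw rad 0.0009 | t 50.7 F [0.3, -3.2, 2.3] Tq [-0.59, 0.13, -0.1] w 13.8 gf 20.0 q6 90
```

```bash
python3 -m crank '[{"grip":0.0,"x":0,"y":-0.001,"z":0,"yaw":0},{"grip":0.0,"x":0,"y":-0.002,"z":0,"yaw":0},{"grip":0.0,"x":0,"y":-0.003,"z":0,"yaw":0},{"grip":0.0,"x":0,"y":-0.004,"z":0,"yaw":0},{"grip":0.0,"x":0,"y":-0.005,"z":0,"yaw":0}]' |sed -n 2,6p
python3 -m crank '[{"grip":0.0,"x":0,"y":-0.001,"z":0,"yaw":0},{"grip":0.0,"x":0,"y":-0.002,"z":0,"yaw":0},{"grip":0.0,"x":0,"y":-0.002,"z":0,"yaw":0},{"grip":0.0,"x":0,"y":-0.002,"z":0,"yaw":0},{"grip":0.0,"x":0,"y":-0.002,"z":0,"yaw":0}]' |sed -n 2,6p
```

```text
ee_pos: [689.7, 69.2, 101.6]
ee_rot: [179.8, -0.0, 4.7]
force: [1.0, -11.3, 3.5]
gripper_width: 13.8
gripper_force: 20.0
ee_pos: [689.7, 69.2, 101.6]
ee_rot: [179.6, -0.0, 4.6]
force: [1.5, -13.7, 3.7]
gripper_width: 13.9
gripper_force: 20.0
```

```bash
python3 -m crank '[{"grip":0.06,"x":0,"y":0.004,"z":0,"yaw":0},{"grip":0.06,"x":0,"y":0.004,"z":0,"yaw":0},{"grip":0.06,"x":0,"y":0.004,"z":-0.03,"yaw":0},{"grip":0.06,"x":0,"y":0.004,"z":-0.07,"yaw":0},{"grip":0.06,"x":-0.01,"y":0.004,"z":-0.11,"yaw":0}]' |sed -n 2,6p
python3 -m crank '[{"grip":0.06,"x":-0.03,"y":-0.025,"z":0,"yaw":0},{"grip":0.06,"x":-0.06,"y":-0.05,"z":0,"yaw":0},{"grip":0.06,"x":-0.09,"y":-0.075,"z":0,"yaw":0},{"grip":0.06,"x":-0.12,"y":-0.1,"z":0,"yaw":0},{"grip":0.06,"x":-0.15,"y":-0.125,"z":0,"yaw":0}]' |sed -n 2p
python3 -m crank '[{"grip":0.06,"x":-0.03,"y":-0.025,"z":0,"yaw":0},{"grip":0.06,"x":-0.06,"y":-0.05,"z":0,"yaw":0},{"grip":0.06,"x":-0.09,"y":-0.075,"z":0,"yaw":0},{"grip":0.06,"x":-0.12,"y":-0.1,"z":0,"yaw":0},{"grip":0.06,"x":-0.15,"y":-0.125,"z":0,"yaw":0}]' |sed -n 2p
python3 look.py 8
python3 - <<'E'
from h import *
T=cv2.imread("pics/top8.png");S=cv2.imread("pics/side8.png")
u=lambda I,r,k:cv2.resize(I[r[1]:r[3],r[0]:r[2]],None,fx=k,fy=k,interpolation=cv2.INTER_CUBIC)
a=u(S,(255,165,355,265),4);b=u(T,(270,120,470,220),4);c=u(T,(414,170,464,220),8)
cv2.imwrite("pics/c8.png",np.vstack([b[:, :800],np.hstack([a,c])])[:800][:,:800] if 0 else cv2.resize(np.vstack([b,np.hstack([a,c])]),(600,600)))
E
```

```text
ee_pos: [679.5, 69.9, 210.4]
ee_rot: [-179.9, 0.2, 4.7]
force: [0.8, 0.3, 0.1]
gripper_width: 44.1
gripper_force: 0.0
ee_pos: [517.6, 182.8, 210.9]
ee_pos: [357.7, 294.9, 211.1]
[359.8 158.8] 623 [623.2 -80.9  64. ] [624.2 -79.8  64. ] yaw 2.9
[330.1 160.6] 614 [615.3  19.   64. ] [615.3  14.7  64. ] yaw -1.5
[300.6 162.6] 605 [606.5 118.3  64. ] [607.3 115.5  64. ] yaw 4.1
```

View pics/c8.png

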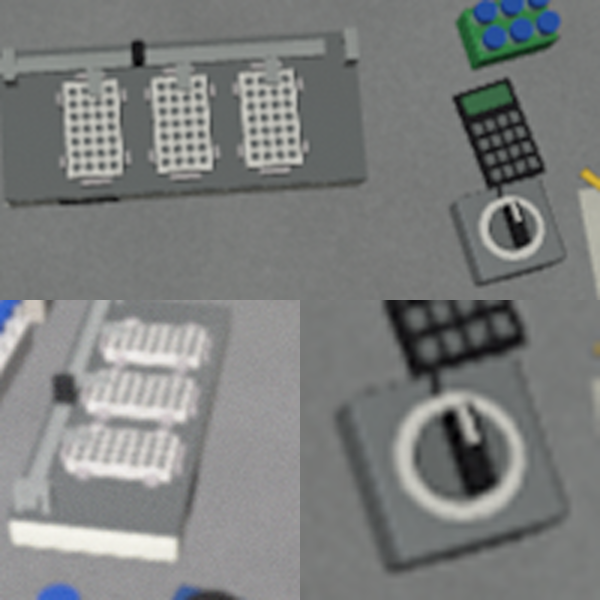

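The picture shows the tabs over all three plates, the bar in its left keeper, and the dial's line parallel to the box sides and pointing at the mark. The robot is clear.

```bash
python3 -c "
from workcell import *
print(job_done())"
```

```text
the job is handed in; nothing more can be done
None
```

I did the whole job in the order asked and handed it in: the dial is at its zero stop, all three white plates sit flat in their own nests, and the locking bar is fully home in its keeper with its tabs over the plates.

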